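Fit the feed-roller shaft into a copier paper-feed unit

ROBOT

A 6-joint arm with a two-finger parallel gripper is mounted at the origin on the work surface. World frame = base frame: x ahead of the robot, y to its left, z up, the work surface at z = 0. Lengths are in mm, angles in rad, forces in N, time in s.
With the tool pointing down it reaches from about 350 to 875 mm from the base axis. Payload 4.2 kg.
Tool frame: the origin (TCP) lies at the very end of the fingers, on their centre line; the grasp point (between the pads) lies 19 mm behind it; z points along the fingers, y is the line along which they close (so a half turn about z gives the same grasp; the last joint's range is limited). The gripper opens to 85 mm and grips with 20 to 120 N. Pads are 22 mm wide; open, the fingers measure 114 mm over their backs; the gripper's body (76 mm by 85 mm) begins 54 mm behind the grasp point. The pads swing forward as they close: fully open they stand 13 mm farther back than shut.
Start: joints at [-0.896, 0.385, 0.008, 0, -1.194, -0.259], TCP at [252.464, -571.718, 204.612] pointing down, gripper open.
Joint ranges: [-3.14, 3.14], [-1.21, 2.06], [-1.07, 1.41], [-3.16, 2.05], [-2.99, -0.16], [-3.1, 3.1]. Speed limits (rad/s): [2.79, 2.79, 3.14, 3.14, 3.14, 3.14].

INTERFACE

Orientations are given as a unit quaternion [x, y, z, w].
In Python, from bench import arm, optics gives the robot as it stands. The module is installed in compiled form; this text tells all that it offers.
- The arm moves only by the tool step_arm, never from a script. Its argument "motion" is a list of rows, each an object with "dr": the turn, a rotation vector about the tool's x, y, z in units of 8 degrees (1.0 is 8 degrees), a list of three; "slide": the shift along the tool's x, y, z in mm, a list of three; "jaw": the finger opening in mm, from 0 to 85.4. A call has exactly 8 rows; each row is the pose to reach, as a shift and turn from the pose commanded when the call began, along the tool's axes at that moment; what a row does not reach only later rows make up. A row lasts 1/8 s, in which the tool goes at most 62.5 mm and 10.7 degrees, less where a joint would pass 70% of its speed; a pose out of reach is approached as far as the arm can. A call with a gripper value outside its range is refused whole. The fingers move at their own pace and stop on an object; the grip force is fixed at half the most. Time passes only in rows, so rows that repeat a pose let the fingers close, or fill a call up. It gives the time, the measured TCP pose, the force, the opening and the grip force at its end, in the units of the state.
- arm.read_state(): the state, without advancing time (a new reading comes with each control period).
- optics.get_image(name): name is "scene" or "top"; returns the picture (400x640x3 uint8, blue, green, red); there is no depth.
- optics.camera_info(name): a dict with "camera_matrix" (3x3 intrinsics, pixels), "view" (4x4, takes a point from world to camera coordinates). Camera axes: x right, y up, looking along -z (the intrinsics and any distortion apply to the point x, -y, -z); pixel columns grow to the right and rows downward; lengths in mm; the calibration is good to about 2 mm. A picture is of the moment at which its call begins. camera_info takes no time and is no camera call.
- arm.job_done(): hands the job in; it is judged then, once.
The state is a dict: "clock": time; "joints": joint angles; "joint_vel": joint speeds; "joint_efforts": joint torques, N m; "position": TCP position; "ee_rot": TCP orientation; "contact_force": force on the tool from outside, world axes, zero at the start; "wrist_torque": the same for the moment, N m; "gripper_width": finger opening in mm; "grasp_force": force on a finger pad.
Only numpy, scipy, OpenCV 4.12 (cv2) and the standard library are available. Lean on these libraries where they do the work, as an engineer would, in place of code of your own. Each camera call takes 0.05 s, during which the arm holds its last target. There are 200 camera calls.

TASK

Refit the feed-roller shaft of this copier paper-feed unit: take the shaft by its knob from the wooden stand, thread it through the big round opening in the front side plate, through both rubber feed rollers in turn and into the small hole in the rear side plate, then push it fully home, so that its round flange sits flat against the front plate, and let go of it. Without their shaft the rollers have slid up or down out of the line of the plate holes, each by its own unknown amount: feel for each bore gently with the tip and bring the roller into line with the shaft, never forcing it. Leave the other things on the bench where they are.

Things in the scene. Friction and masses are not known exactly. Their poses are not given: they have to be found in the camera images.
- shaft_knob (a point): Centre of the loose shaft's black thumb-turn knob, a flat-sided bar 14 mm thick (x, across), 28 mm tall (z) and 36 mm long (y, along the shaft, + to the tip). Ahead of this point: flange, 46 mm diameter, 18 to 22 mm; bush, 34.5 mm diameter, chamfered nose, to 31 mm; bare steel rod, 8 mm diameter, to 200 mm. About 0.1 kg, balanced 80 mm ahead. It lies level, 42 mm above the bench.
- shaft_tip (a point): End of the shaft's steel rod, on its axis, 200 mm from the knob's centre; its end is flat, the edge only broken (0.3 mm), so it enters a bore only when lined up to about 1 mm. Axes as at the knob (y out of the tip).
- front_hole (a point): Centre of the big opening (36 mm diameter) in the front side plate, on its outer face, 75 mm above the bench. y points into the unit along the shaft's line, z up. Along y: plate 0 to 4 mm, first roller 28 to 62, second roller 98 to 132, rear plate 166 to 170. The bush enters this opening and the flange stops on this face: the seated knob's centre is 22 mm outside it.
- rear_hole (a point): Centre of the small round hole (10 mm diameter, no lead-in) in the rear side plate, on its outer face, 75 mm above the bench, 170 mm behind the front opening. Axes as at the front opening. With the shaft home its tip stands 8 mm out of this hole.
- unit: Paper-feed unit bolted to the bench: open sheet-metal frame, 110 (x) x 170 (y, front to rear plate) x 100 mm high; origin: centre of its underside. Inside, two rubber rollers, 32 mm diameter, 9.5 mm bore, flat ends, in holders that slide only up and down and stay put (1 to 2 N each). Each bore is in line sideways, but 5 mm above to 13 mm below the line of the holes, unmeasured.
- stand: Wooden shaft stand, 44 x 130 mm, two V-notched uprights, fixed to the bench. Origin: centre of its underside; the shaft lies along its y axis, tip to +y, its axis 42 mm high; the knob overhangs the end.
- toner: Bystander: black toner bottle, 70 mm diameter, 170 mm high, standing loose. Origin: centre of its underside.
- spare_roller: Bystander: old feed roller, 32 mm diameter, 34 mm high, standing loose on end. Origin: centre of its underside.
- parts_tray: Bystander: open grey plastic tray, 100 x 140 x 35 mm, loose. Origin: centre of its underside.
- screwdriver: Bystander: screwdriver lying loose on the bench. Origin: centre of its underside.
Mind the look-alikes: they are no part of the job. What is shaped like the part that bears shaft_knob but yellow is not meant.

How it is judged (in metres and radians):
On the way, in this order (a step that is already met when the one before it is completed fails the run):
1. the shaft's tip has come out through the first roller (y of shaft_tip in the frame of front_hole above 0.066 m and z of shaft_tip in the frame of front_hole between -0.02 and 0.0068 m and x of shaft_tip in the frame of front_hole between -0.012 and 0.012 m), for 0.05 s.
2. the shaft's tip has come out through the second roller (y of shaft_tip in the frame of front_hole above 0.136 m and z of shaft_tip in the frame of front_hole between -0.02 and 0.0068 m and x of shaft_tip in the frame of front_hole between -0.012 and 0.012 m), for 0.05 s.
At the end, for the whole second after the job is handed in: The shaft lies at rest through both plates and both rollers: its flange within 2 mm of the front plate's face, its tip out of the rear plate's hole, knob and tip within 3 mm of the line of the holes, released (y of shaft_knob in the frame of front_hole between -0.024 and -0.019 m and x of shaft_knob in the frame of front_hole between -0.003 and 0.003 m and z of shaft_knob in the frame of front_hole between -0.003 and 0.003 m and x of shaft_tip in the frame of rear_hole between -0.003 and 0.003 m and z of shaft_tip in the frame of rear_hole between -0.003 and 0.003 m and y of shaft_tip in the frame of rear_hole above 0.005 m and linear speed of shaft below 0.01 m/s); the robot touches nothing.
It fails at once if the shaft is pressed against the unit or its rollers with more than 40 N (contact force between shaft and unit above 40 N).
It fails at once if a bystander (toner bottle, spare roller, parts tray or screwdriver) is moved more than 20 mm (distance of any of toner, spare_roller, parts_tray, screwdriver from where it was at the start of the episode above 0.02 m).
It also fails if it takes over 72 s, if anything falls off the work surface, if the arm or the gripper's body presses on something with over 40 N, if the wrist force passes 120 N, or if a joint passes its speed limit or range.

## Working session

There is one attempt and no reset: what is moved stays moved. The work goes in short steps, Python scripts to look and compute and a tool call to move; the robot and the scene stay as the last step left them, time stands still between calls to the robot, and variables do not carry over. Pictures are saved under pics/ and viewed, at most 10 in all, crops included, and the job is handed in when it is done.

Besides the shell and the picture viewer there is one more tool, called as a command line: name --argument value ..., lists and objects as JSON in quotes. step_arm: Moves the arm, as the interface text tells. Its arguments: {"type":"object","properties":{"motion":{"type":"array","items":{"type":"object","properties":{"dr":{"type":"array","items":{"type":"number"}},"slide":{"type":"array","items":{"type":"number"}},"jaw":{"type":"number"}}}}},"required":["motion"]}

```bash
mkdir -p pics
cat > h.py <<'E'
import numpy as np, cv2
from scipy.spatial.transform import Rotation as R
from scipy.optimize import least_squares
from bench import arm, optics
def proj(n,P):
    c=optics.camera_info(n);K=np.array(c["camera_matrix"]);V=np.array(c["view"])
    p=np.atleast_2d(P)@V[:3,:3].T+V[:3,3]; p=p*[1,-1,-1]; q=p@K.T; return q[:,:2]/q[:,2:]
def ray(n,uv):
    c=optics.camera_info(n);K=np.array(c["camera_matrix"]);V=np.array(c["view"])
    d=np.linalg.inv(K)@[uv[0],uv[1],1]; d=d*[1,-1,-1]; Rt=V[:3,:3].T
    return -Rt@V[:3,3], Rt@d
def onz(n,uv,z):
    o,d=ray(n,uv); return o+d*(z-o[2])/d[2]
def tri(a,b):
    o1,d1=ray("scene",a);o2,d2=ray("top",b)
    A=np.stack([d1,-d2],1);t=np.linalg.lstsq(A,o2-o1,rcond=None)[0]
    p,q=o1+d1*t[0],o2+d2*t[1];return (p+q)/2,np.linalg.norm(p-q)
E
python3 - <<'E'
from h import *
for n in("scene","top"):
    cv2.imwrite(f"pics/{n}0.png",optics.get_image(n)); c=optics.camera_info(n);print(n,{k:(np.round(v,3).tolist() if not isinstance(v,str) else v) for k,v in c.items()})
print(arm.read_state())
E
```

```text
scene {'camera_matrix': [[430.801, 0.0, 326.471], [0.0, 430.801, 194.557], [0.0, 0.0, 1.0]], 'view': [[-0.283, 0.959, 0.016, 120.19], [-0.766, -0.236, 0.598, 328.558], [0.577, 0.157, 0.802, -1628.786], [0.0, 0.0, 0.0, 1.0]]}
top {'camera_matrix': [[365.237, 0.0, 323.147], [0.0, 365.237, 197.213], [0.0, 0.0, 1.0]], 'view': [[0.006, -1.0, 0.008, 4.086], [0.991, 0.007, 0.132, -483.599], [-0.132, 0.007, 0.991, -917.561], [0.0, 0.0, 0.0, 1.0]]}
{'clock': 0.1, 'joints': array([-8.96387867e-01,  3.85514135e-01,  6.75930700e-03, -3.91586312e-04,
       -1.19401298e+00, -2.58617196e-01]), 'joint_vel': array([-0.00094545, -0.00105177,  0.00393589,  0.00271468, -0.00052507,
        0.00133967]), 'joint_efforts': array([-7.77624027e-04, -3.93319702e+01,  1.88928741e+01,  4.19800848e+00,
       -2.64125905e-03,  8.50703572e-06]), 'position': array([ 252.22608788, -571.21959502,  203.61541551]), 'ee_rot': array([-2.06330536e-01,  9.78481837e-01,  9.62259151e-04, -2.80819655e-04]), 'contact_force': array([ 0.38060269,  0.0715166 , -0.23402273]), 'wrist_torque': array([0.03774203, 0.04010199, 0.05788003]), 'grasp_force': 0.0, 'gripper_width': 85.44413611872235}
```

View pics/scene0.png

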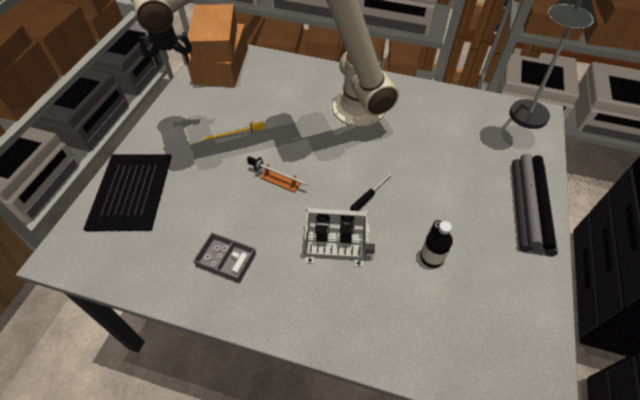

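View pics/top0.png

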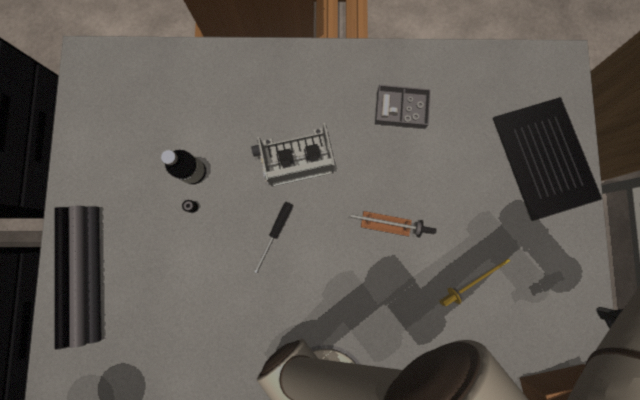

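The scene view shows two knobbed shafts:
- Black-knob shaft on the wooden stand: top view, knob (425,230), tip (351,216).
- Yellow shaft lying on the bench: top view (475,280).

The black one on the stand fits the description. The unit is at top (297,155). I'll confirm with an enlarged crop.

Run:
```python
from h import *
t=cv2.imread("pics/top0.png");s=cv2.imread("pics/scene0.png")
def c(im,u,v,w,h,k): return cv2.resize(im[v:v+h,u:u+w],None,fx=k,fy=k,interpolation=cv2.INTER_CUBIC)
a=np.hstack([c(t,245,118,100,75,4),c(t,342,200,100,75,4)])
b=np.hstack([c(s,295,198,100,75,4),c(s,235,145,100,75,4)])
cv2.imwrite("pics/crop0.png",np.vstack([a,b]))
```

```text
(no output)
```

View pics/crop0.png

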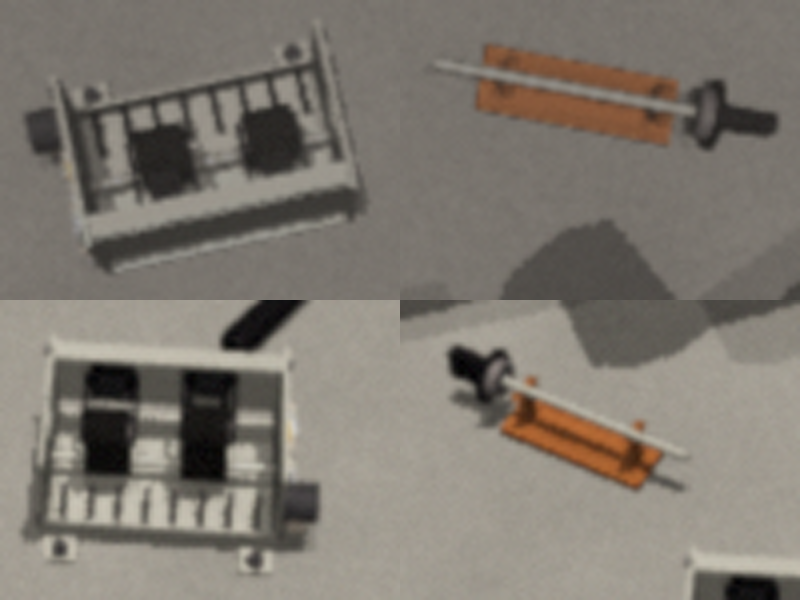

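The crop confirms the black-knob shaft on the orange stand is the target. In the top view its tip is at px (350,216) and its knob end at (436,230.5). The unit's front plate is the right one: its roller gap is the smaller, and the motor is on the rear plate at left. Next I'll fit the poses.

Run:
```python
from h import *
def ax(p,s): x,y,z,a=p; return np.array([x-np.sin(a)*s,y+np.cos(a)*s,z])
ob=[("top",(350,216.2),200),("top",(435.9,230.6),-18),("scene",(306.9,184.3),200),("scene",(248.5,159.3),-18)]
f=lambda p:np.concatenate([proj(n,ax(p,s))[0]-uv for n,uv,s in ob])
r=least_squares(f,[450,-270,42,0.1]);print("shaft",r.x,f(r.x).round(2))
def un(p,P): x,y,a=p[:3];c,s=np.cos(a),np.sin(a);return np.array([x+c*P[0]-s*P[1],y+s*P[0]+c*P[1],P[2]])
ob=[("top",(325,123.6),(55,-85,1)),("top",(335,164.7),(-55,-85,1)),("top",(259,138),(55,85,1)),("top",(267.2,178.7),(-55,85,1)),
("scene",(307.3,208.7),(-55,-85,1)),("scene",(367.3,212.2),(-55,85,1))]
g=lambda p:np.concatenate([proj(n,un(p,np.array(P)*[1,1,p[3]]))[0]-uv for n,uv,P in ob])
q=least_squares(g,[600,50,0.2,100]);print("unit",q.x,g(q.x).round(2))
q0=[*q.x[:3]]
for y in(-85,85):print("hole",un(q0,(0,y,75)))
# overlay
def draw(im,n,k,o):
    L=lambda a,b,c:cv2.line(im,*[tuple(int(v) for v in ((proj(n,x)[0]-o+.5)*k)) for x in(a,b)],c,1)
    for y in(-85,85):
        P=[un(q0,(x,y,z)) for x,z in((-55,0),(55,0),(55,100),(-55,100))]
        for i in range(4):L(P[i],P[(i+1)%4],(0,0,255) if y<0 else (0,255,0))
    L(ax(r.x,-18),ax(r.x,200),(0,255,255))
    for y in(28,62,98,132):
        L(un(q0,(-16,y-85,75)),un(q0,(16,y-85,75)),(255,255,0)); L(un(q0,(0,y-85,59)),un(q0,(0,y-85,91)),(255,0,255))
    return im
o=[]
for n,b in(("top",[(245,118),(342,200)]),("scene",[(295,198),(235,145)])):
    im=cv2.imread(f"pics/{n}0.png")
    o.append(np.hstack([draw(cv2.resize(im[v:v+75,u:u+100],None,fx=4,fy=4,interpolation=cv2.INTER_CUBIC),n,4,np.array([u,v])) for u,v in b]))
cv2.imwrite("pics/ov.png",np.vstack(o))
```

```text
shaft [ 4.00515493e+02 -2.59826373e+02  4.15805662e+01 -1.71759008e-01] [ 0.38 -0.36 -1.21  0.36 -0.22 -0.88 -0.78  0.37]
unit [5.91297044e+02 7.45621801e+01 2.21768169e-01 8.76309388e+01] [ 0.05 -0.32 -0.39  0.48 -0.44 -0.81 -0.05  0.89 -0.03 -0.02 -1.    0.15]
hole [609.99320492  -8.35617476  75.        ]
hole [572.60088344 157.48053497  75.        ]
```

View pics/ov.png

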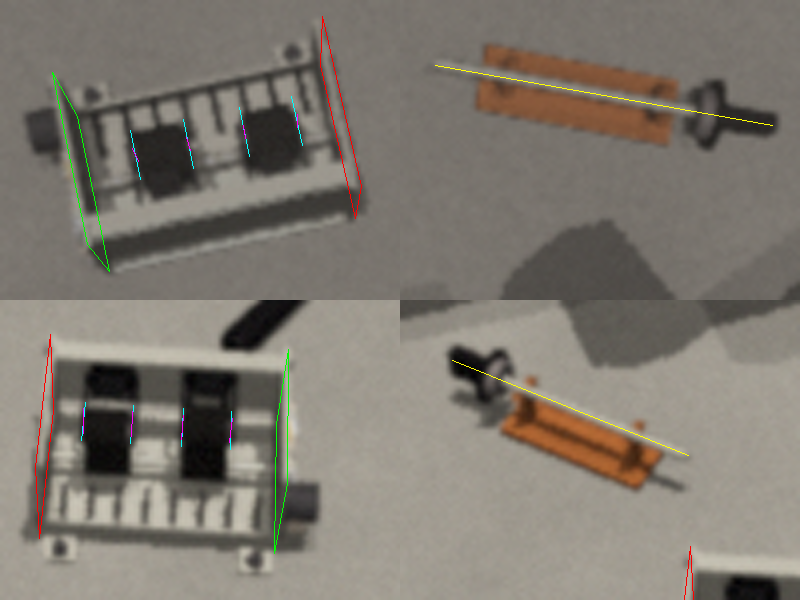

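Overlay: the unit and shaft axis line up to about 1 px. The first move goes above the knob.

```bash
cat >> h.py <<'E'
def Rt(yaw): # tool down; shaft dir (-sin,cos); tool y along -shaft x  (world angle yaw+pi)
    y=np.array([-np.cos(yaw),-np.sin(yaw),0]);z=np.array([0,0,-1.]);return np.stack([np.cross(y,z),y,z],1)
def plan(g,yaw):  # g: wanted grasp point in world
    s=arm.read_state();R0=R.from_quat(s["ee_rot"]).as_matrix();T=Rt(yaw)
    p=np.array(g)+19*T[:,2]
    d=R0.T@(p-s["position"]);r=R.from_matrix(R0.T@T).as_rotvec()/np.radians(8)
    print("slide",d.round(2),"dr",r.round(3))
def st():
    s=arm.read_state();M=R.from_quat(s["ee_rot"]).as_matrix();g=s["position"]-19*M[:,2]
    print("t",round(s["clock"],2),"grasp",g.round(2),"yaw",round(np.arctan2(-M[1,1],-M[0,1]),4),"F",np.round(s["contact_force"],2),"T",np.round(s["wrist_torque"],3),"w",round(s["gripper_width"],2),s["grasp_force"]);return g,M
E
python3 - <<'E'
from h import *
st();plan([400.5,-259.8,130],-.1718)
E
```

```text
t 0.1 grasp [ 252.24 -571.25  222.62] yaw -1.1551 F [ 0.38  0.07 -0.23] T [0.038 0.04  0.058] w 85.44 0.0
slide [-261.41  224.85   93.03] dr [ 1.400e-02  6.000e-03 -7.043e+00]
```

step_arm --motion '[{"slide": [-37,32,13],"dr": [0,0,-1.0],"jaw": 85},{"slide": [-75,64,27],"dr": [0,0,-2.0],"jaw": 85},{"slide": [-112,96,40],"dr": [0,0,-3.0],"jaw": 85},{"slide": [-149,128,53],"dr": [0,0,-4.0],"jaw": 85},{"slide": [-187,161,66],"dr": [0,0,-5.0],"jaw": 85},{"slide": [-224,193,80],"dr": [0,0,-6.0],"jaw": 85},{"slide": [-261.4,224.8,93],"dr": [0,0,-7.04],"jaw": 85},{"slide": [-261.4,224.8,93],"dr": [0,0,-7.04],"jaw": 85}]'

```text
clock: 1.1
position: [401.0, -257.9, 110.6]
ee_rot: [-0.646, 0.764, 0.001, -0.001]
contact_force: [0.1, -1.4, 0.7]
gripper_width: 85.0
grasp_force: 0.0
```

Run:
```python
from h import *
st();plan([400.5,-259.8,41.5],-.1718)
for n in("scene","top"): cv2.imwrite(f"pics/{n}1.png",optics.get_image(n))
t=cv2.imread("pics/top1.png");s=cv2.imread("pics/scene1.png")
def c(im,u,v,w,h,k): return cv2.resize(im[v:v+h,u:u+w],None,fx=k,fy=k,interpolation=cv2.INTER_CUBIC)
cv2.imwrite("pics/crop1.png",np.hstack([c(t,250,118,95,75,8)[:, :],])) 
cv2.imwrite("pics/crop2.png",c(s,298,198,95,72,8))
```

```text
t 1.1 grasp [ 401.03 -257.95  129.59] yaw -0.1669 F [ 0.08 -1.35  0.67] T [-0.075 -0.008  0.018] w 84.96 0.0
slide [ 1.980e+00 -5.000e-02  8.809e+01] dr [0.018 0.004 0.035]
```

View pics/crop1.png

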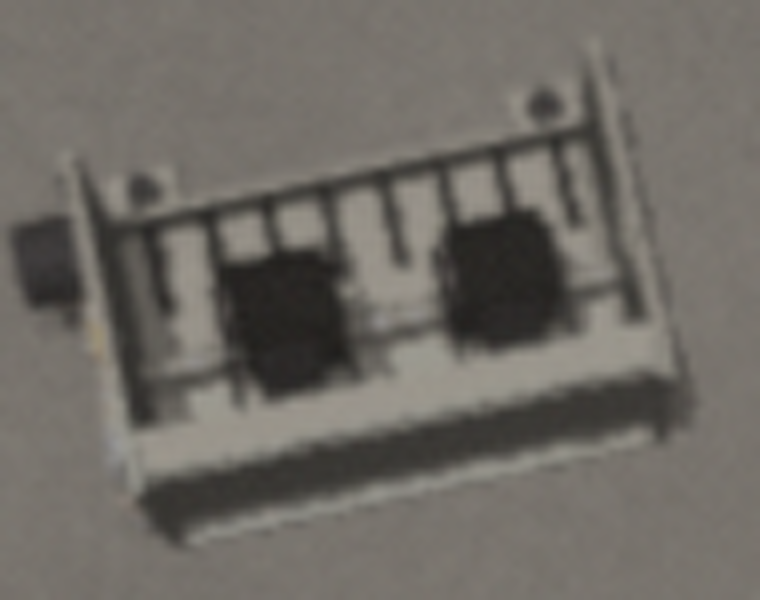

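View pics/crop2.png

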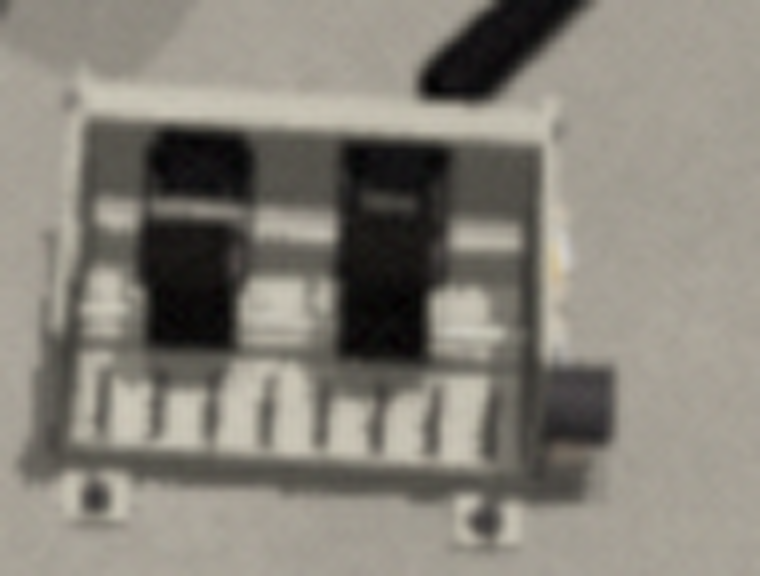

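```bash
cat > fit.py <<'E'
from h import *
def un(p,P): x,y,a=p[:3];c,s=np.cos(a),np.sin(a);return np.array([x+c*P[0]-s*P[1],y+s*P[0]+c*P[1],P[2]])
def ax(p,s): x,y,z,a=p; return np.array([x-np.sin(a)*s,y+np.cos(a)*s,z])
T,S="top","scene"
U=[(T,(324,123.6),(55,-85,100)),(T,(335.2,164.3),(-55,-85,100)),(T,(333.1,173),(-55,-85,0)),(T,(259,137.7),(55,85,100)),(T,(266.9,179.7),(-55,85,100)),(T,(272.6,186),(-55,85,0)),
(S,(307.4,209.3),(-55,-85,100)),(S,(366.8,211.8),(-55,85,100)),(S,(306.1,254.3),(55,-85,0)),(S,(364.9,257.8),(55,85,0))]
H=[(T,(350,216.2),200),(T,(435.9,230.6),-18),(S,(306.9,184.3),200),(S,(248.5,159.3),-18)]
def f(p):
    o={T:p[7:9],S:p[9:11]}
    return np.concatenate([proj(n,un(p,P))[0]+o[n]-uv for n,uv,P in U]+[proj(n,ax(p[3:7],s))[0]+o[n]-uv for n,uv,s in H]+[p[7:]/1.5,[(p[5]-42)/2]])
if __name__=="__main__":
    r=least_squares(f,[591,75,.22,400,-260,42,-.17,0,0,0,0]);p=r.x
    print("unit",p[:3],"shaft",p[3:7],"shift",p[7:]);print(r.fun.round(1))
    for y in(-85,85):print(un(p,(0,y,75)))
    st();plan([*p[3:5],42],p[6])
E
python3 fit.py
```

```text
unit [5.87849903e+02 7.47484919e+01 2.34239229e-01] shaft [ 3.99873349e+02 -2.60091721e+02  4.22980627e+01 -1.71415613e-01] shift [ 0.25689122 -0.21768243  0.50737635  0.61259526]
[ 0.9 -1.2 -0.   0.5  0.6 -0.2 -1.3 -0.4  0.   0.5 -0.3  0.8  0.5 -3.1
  0.5 -2.5 -0.6  2.8 -0.6  2.5  0.8 -0.3 -0.8  0.4  0.3 -0.6 -0.3  0.7
  0.2 -0.1  0.3  0.4  0.1]
[607.57866274  -7.93026011  75.        ]
[568.12114295 157.4272439   75.        ]
t 1.2 grasp [ 400.87 -260.18  130.47] yaw -0.1713 F [-0.03 -0.71  0.18] T [ 0.03  -0.034 -0.008] w 84.97 0.0
slide [7.000e-02 9.400e-01 8.848e+01] dr [ 0.004 -0.001  0.001]
```

step_arm --motion '[{"slide": [0,0.8,30],"dr": [0,0,0],"jaw": 60},{"slide": [0,0.8,60],"dr": [0,0,0],"jaw": 60},{"slide": [0,0.8,80],"dr": [0,0,0],"jaw": 50},{"slide": [0,0.8,88],"dr": [0,0,0],"jaw": 40},{"slide": [0,0.8,88],"dr": [0,0,0],"jaw": 20},{"slide": [0,0.8,88],"dr": [0,0,0],"jaw": 5},{"slide": [0,0.8,88],"dr": [0,0,0],"jaw": 5},{"slide": [0,0.8,88],"dr": [0,0,0],"jaw": 5}]'

```text
clock: 2.2
position: [400.6, -260.6, 24.3]
ee_rot: [-0.644, 0.765, -0.001, 0.0]
contact_force: [0.4, -2.0, 0.5]
gripper_width: 11.4
grasp_force: 58.7
```

```bash
python3 -c "
from h import *
st()"
```

```text
t 2.2 grasp [ 400.59 -260.59   43.28] yaw -0.1719 F [ 0.36 -1.97  0.5 ] T [-0.363  0.009 -0.03 ] w 11.37 58.734771609306335
```

step_arm --motion '[{"slide": [0,0,-5],"dr": [0,0,0],"jaw": 5},{"slide": [0,0,-15],"dr": [0,0,0],"jaw": 5},{"slide": [0,0,-25],"dr": [0,0,0],"jaw": 5},{"slide": [0,0,-35],"dr": [0,0,0],"jaw": 5},{"slide": [0,0,-45],"dr": [0,0,0],"jaw": 5},{"slide": [0,0,-60],"dr": [0,0,0],"jaw": 5},{"slide": [0,0,-60],"dr": [0,0,0],"jaw": 5},{"slide": [0,0,-60],"dr": [0,0,0],"jaw": 5}]'

```text
clock: 3.2
position: [399.6, -260.2, 83.3]
ee_rot: [-0.644, 0.765, 0.0, -0.0]
contact_force: [-0.2, 0.4, -1.3]
gripper_width: 11.8
grasp_force: 58.6
```

```bash
python3 -c "
from h import *
st();plan([660,-227,100],.23)"
```

```text
t 3.2 grasp [ 399.63 -260.19  102.34] yaw -0.1723 F [-0.15  0.39 -1.26] T [-0.021  0.04  -0.022] w 11.82 58.62320423126221
slide [ -77.32 -250.85    2.22] dr [ 0.004  0.003 -2.881]
```

step_arm --motion '[{"slide": [-11,-36,0],"dr": [0,0,-0.4],"jaw": 5},{"slide": [-22,-72,0],"dr": [0,0,-0.8],"jaw": 5},{"slide": [-33,-108,1],"dr": [0,0,-1.2],"jaw": 5},{"slide": [-44,-144,1],"dr": [0,0,-1.65],"jaw": 5},{"slide": [-55,-180,2],"dr": [0,0,-2.1],"jaw": 5},{"slide": [-66,-216,2],"dr": [0,0,-2.5],"jaw": 5},{"slide": [-77,-251,2],"dr": [0,0,-2.88],"jaw": 5},{"slide": [-77,-251,2],"dr": [0,0,-2.88],"jaw": 5}]'

```text
clock: 4.2
position: [661.9, -226.7, 79.3]
ee_rot: [0.784, -0.621, -0.001, 0.0]
contact_force: [0.3, -0.4, -1.4]
gripper_width: 11.3
grasp_force: 58.7
```

```bash
python3 -c "
from h import *
for n in('scene','top'): cv2.imwrite(f'pics/{n}2.png',optics.get_image(n))
g,M=st();plan([660,-227,76],.23)
t=cv2.imread('pics/top2.png');s=cv2.imread('pics/scene2.png')
d=-M[:,0] if M[1,0]<0 else M[:,0]
for k in(-18,0,200): print(k,g+d*k,proj('top',g+d*k),proj('scene',g+d*k))
c=lambda im,u,v,w,h,k:cv2.resize(im[v:v+h,u:u+w],None,fx=k,fy=k,interpolation=cv2.INTER_CUBIC)
cv2.imwrite('pics/crop3.png',np.vstack([c(t,260,110,160,60,5),c(s,215,195,160,60,5)]))
"
```

```text
t 4.3 grasp [ 659.51 -227.15   98.87] yaw 0.2297 F [ 1.09  0.07 -1.23] T [-0.114  0.033  0.017] w 11.57 58.70664954185486
slide [ 0.03 -0.64 22.87] dr [ 0.021  0.011 -0.002]
-18 [ 663.60726208 -244.67244951   98.84368239] [[424.95193351 122.60360814]] [[219.05686081 217.21050799]]
0 [ 659.50876687 -227.14528108   98.87021394] [[417.96963136 124.1332264 ]] [[225.44559598 217.56541577]]
200 [613.9699312  -32.39896522  99.16500891] [[339.6690933  141.28658493]] [[296.72463515 221.52511749]]
```

View pics/crop3.png

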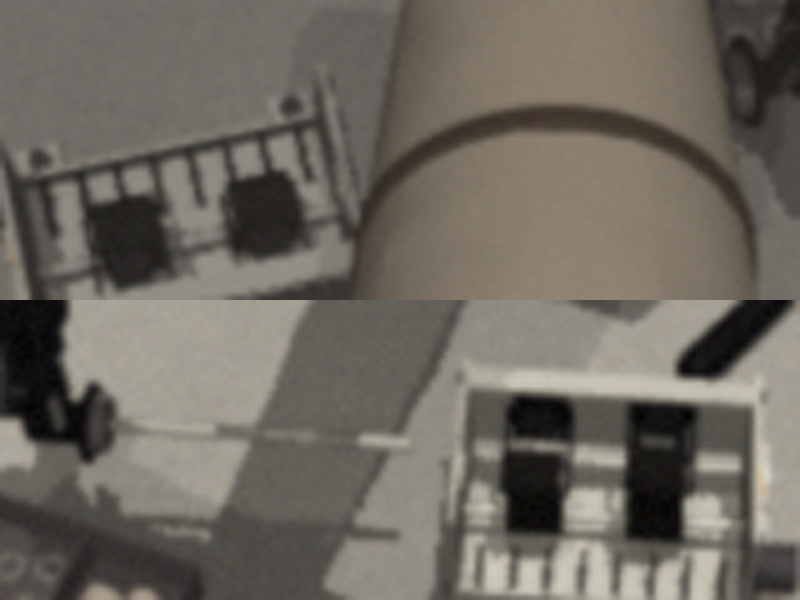

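Scene crop: the tip is at (296.7,223) and the rod's slope matches the prediction, so the shaft is level and straight in the grip. Next I lower it to hole height and advance into the big opening.

step_arm --motion '[{"slide": [0,-0.6,6],"dr": [0,0,0],"jaw": 5},{"slide": [0,-0.6,12],"dr": [0,0,0],"jaw": 5},{"slide": [0,-0.6,18],"dr": [0,0,0],"jaw": 5},{"slide": [0,-0.6,22.6],"dr": [0,0,0],"jaw": 5},{"slide": [0,-0.6,22.6],"dr": [0,0,0],"jaw": 5},{"slide": [0,-0.6,22.6],"dr": [0,0,0],"jaw": 5},{"slide": [0,-0.6,22.6],"dr": [0,0,0],"jaw": 5},{"slide": [0,-0.6,22.6],"dr": [0,0,0],"jaw": 5}]'

```text
clock: 5.3
position: [661.2, -227.3, 59.2]
ee_rot: [0.784, -0.621, 0.0, -0.0]
contact_force: [0.5, -0.1, -1.2]
gripper_width: 11.6
grasp_force: 58.7
```

```bash
python3 -c "
from h import *
st();plan([651,-191.1,76.3],.228)"
```

```text
t 5.3 grasp [ 661.19 -227.33   78.25] yaw 0.2301 F [ 0.51 -0.07 -1.18] T [-0.095 -0.03  -0.011] w 11.59 58.70805501937866
slide [-37.6    1.66   1.94] dr [-0.003 -0.001  0.015]
```

```bash
cat >> h.py <<'E'
import json
def cmd(): # commanded pose from log of (slide,dr)
    p=np.array([252.464,-571.718,204.612]);M=R.from_quat(json.load(open("q0.json"))).as_matrix()
    for s,d in json.load(open("log.json")):
        p=p+M@np.array(s);M=M@R.from_rotvec(np.array(d)*np.radians(8)).as_matrix()
    g=p-19*M[:,2];return g,M
def log(*a):
    L=json.load(open("log.json"));L+=a;json.dump(L,open("log.json","w"))
def rep():
    st();g,M=cmd();print("cmd",g.round(2),round(np.arctan2(-M[1,1],-M[0,1]),4))
def go(g,yaw): # plan from commanded pose
    g0,M=cmd();T=Rt(yaw);d=M.T@(np.array(g)+19*T[:,2]-g0-19*M[:,2])
    print("slide",d.round(2),"dr",(R.from_matrix(M.T@T).as_rotvec()/np.radians(8)).round(3))
E
python3 - <<'E'
import json,numpy as np
from scipy.spatial.transform import Rotation as R
# exact down pose at start
n=np.array([-2.06330536e-01,9.78481837e-01,0,0]);n/=np.linalg.norm(n);json.dump(n.tolist(),open("q0.json","w"))
json.dump([[[-261.4,224.8,93],[0,0,-7.04]],[[0,.8,88],[0,0,0]],[[0,0,-60],[0,0,0]],[[-77,-251,2],[0,0,-2.88]],[[0,-.6,22.6],[0,0,0]]],open("log.json","w"))
from h import *
rep();go([651,-191.1,76.3],.228)
E
```

```text
t 5.3 grasp [ 661.19 -227.33   78.25] yaw 0.2301 F [ 0.51 -0.07 -1.18] T [-0.095 -0.03  -0.011] w 11.59 58.70805501937866
cmd [ 661.11 -227.38   78.01] 0.2299
slide [-37.63   1.58   1.71] dr [0.    0.    0.014]
```

step_arm --motion '[{"slide": [0,1.6,2.4],"dr": [0,0,0],"jaw": 5},{"slide": [-6,1.6,2.4],"dr": [0,0,0],"jaw": 5},{"slide": [-12,1.6,2.4],"dr": [0,0,0],"jaw": 5},{"slide": [-18,1.6,2.4],"dr": [0,0,0],"jaw": 5},{"slide": [-24,1.6,2.4],"dr": [0,0,0],"jaw": 5},{"slide": [-30,1.6,2.4],"dr": [0,0,0],"jaw": 5},{"slide": [-37,1.6,2.4],"dr": [0,0,0],"jaw": 5},{"slide": [-37,1.6,2.4],"dr": [0,0,0],"jaw": 5}]'

```text
clock: 6.3
position: [651.0, -191.0, 56.7]
ee_rot: [0.784, -0.621, -0.0, 0.0]
contact_force: [0.6, 0.6, -1.4]
gripper_width: 11.3
grasp_force: 58.7
```

```bash
python3 -c "
from h import *
log([[-37,1.6,2.4],[0,0,0]])
for n in('scene',): cv2.imwrite(f'pics/{n}3.png',optics.get_image(n))
rep();s=cv2.imread('pics/scene3.png')
g,M=cmd()
for k in(0,100,170,200): print(k,g-M[:,0]*k,proj('scene',g-M[:,0]*k-[0,0,.6]))
c=lambda im,u,v,w,h,k:cv2.resize(im[v:v+h,u:u+w],None,fx=k,fy=k,interpolation=cv2.INTER_CUBIC)
cv2.imwrite('pics/crop4.png',c(s,280,195,100,75,8))
"
```

```text
t 6.35 grasp [ 651.11 -191.37   75.69] yaw 0.2306 F [ 0.38 -0.   -0.35] T [-0.142 -0.014  0.004] w 11.39 58.710474371910095
cmd [ 651.12 -191.72   75.61] 0.2299
0 [ 651.12311663 -191.7172233    75.612     ] [[239.63685085 222.91554574]]
100 [628.33083669 -94.34930264  75.612     ] [[274.70460889 224.89300875]]
170 [612.37624073 -26.19175817  75.612     ] [[299.3253027  226.28136416]]
200 [605.53855675   3.01861803  75.612     ] [[309.89556322 226.87741878]]
```

View pics/crop4.png

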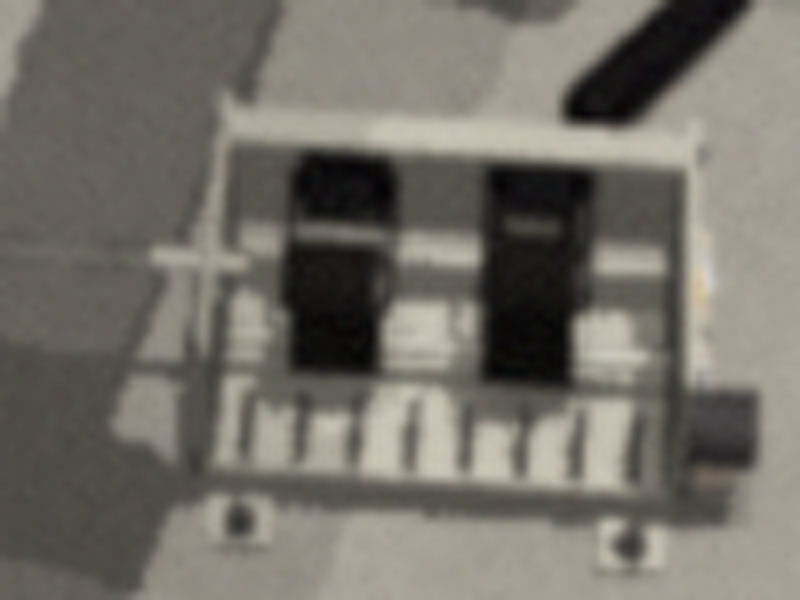

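The tip is inside the opening (crop 243,262). Next I probe the opening's sides for its sideways centre.

step_arm --motion '[{"slide": [0,-2,0],"dr": [0,0,0],"jaw": 5},{"slide": [0,-4,0],"dr": [0,0,0],"jaw": 5},{"slide": [0,-6,0],"dr": [0,0,0],"jaw": 5},{"slide": [0,-6.5,0],"dr": [0,0,0],"jaw": 5},{"slide": [0,-7,0],"dr": [0,0,0],"jaw": 5},{"slide": [0,-7,0],"dr": [0,0,0],"jaw": 5},{"slide": [0,-7,0],"dr": [0,0,0],"jaw": 5},{"slide": [0,-7,0],"dr": [0,0,0],"jaw": 5}]'

```text
clock: 7.35
position: [657.8, -190.1, 56.6]
ee_rot: [0.784, -0.621, -0.0, 0.0]
contact_force: [-0.4, -0.3, -0.5]
gripper_width: 11.6
grasp_force: 58.7
```

```bash
python3 -c "
from h import *
log([[0,-7,0],[0,0,0]]);rep()"
```

```text
t 7.35 grasp [ 657.83 -190.07   75.64] yaw 0.2301 F [-0.4  -0.3  -0.54] T [-0.055 -0.051  0.006] w 11.65 58.71177434921265
cmd [ 657.94 -190.12   75.61] 0.2299
```

No contact yet, so I continue in 2 mm steps.

step_arm --motion '[{"slide": [0,-0.5,0],"dr": [0,0,0],"jaw": 5},{"slide": [0,-1,0],"dr": [0,0,0],"jaw": 5},{"slide": [0,-1.5,0],"dr": [0,0,0],"jaw": 5},{"slide": [0,-2,0],"dr": [0,0,0],"jaw": 5},{"slide": [0,-2.5,0],"dr": [0,0,0],"jaw": 5},{"slide": [0,-2.5,0],"dr": [0,0,0],"jaw": 5},{"slide": [0,-2.5,0],"dr": [0,0,0],"jaw": 5},{"slide": [0,-2.5,0],"dr": [0,0,0],"jaw": 5}]'

```text
clock: 8.35
position: [660.3, -189.5, 56.6]
ee_rot: [0.784, -0.621, 0.0, 0.0]
contact_force: [1.1, -0.1, -1.2]
gripper_width: 11.3
grasp_force: 58.7
```

```bash
python3 -c "
from h import *
log([[0,-2.5,0],[0,0,0]]);rep()"
```

```text
t 8.35 grasp [ 660.3  -189.52   75.63] yaw 0.2301 F [ 1.08 -0.1  -1.19] T [-0.095 -0.005  0.011] w 11.26 58.71143639087677
cmd [ 660.37 -189.55   75.61] 0.2299
```

step_arm --motion '[{"slide": [0,-0.5,0],"dr": [0,0,0],"jaw": 5},{"slide": [0,-1,0],"dr": [0,0,0],"jaw": 5},{"slide": [0,-1.5,0],"dr": [0,0,0],"jaw": 5},{"slide": [0,-2,0],"dr": [0,0,0],"jaw": 5},{"slide": [0,-2.5,0],"dr": [0,0,0],"jaw": 5},{"slide": [0,-2.5,0],"dr": [0,0,0],"jaw": 5},{"slide": [0,-2.5,0],"dr": [0,0,0],"jaw": 5},{"slide": [0,-2.5,0],"dr": [0,0,0],"jaw": 5}]'

```text
clock: 9.35
position: [662.8, -188.9, 56.6]
ee_rot: [0.784, -0.621, 0.0, -0.0]
contact_force: [-0.4, 0.2, -2.2]
gripper_width: 11.6
grasp_force: 58.7
```

```bash
python3 -c "
from h import *
log([[0,-2.5,0],[0,0,0]]);rep()"
```

```text
t 9.35 grasp [ 662.75 -188.93   75.62] yaw 0.2301 F [-0.39  0.23 -2.18] T [-0.143 -0.029 -0.003] w 11.62 58.711055517196655
cmd [ 662.81 -188.98   75.61] 0.2299
```

step_arm --motion '[{"slide": [0,-0.5,0],"dr": [0,0,0],"jaw": 5},{"slide": [0,-1,0],"dr": [0,0,0],"jaw": 5},{"slide": [0,-1.5,0],"dr": [0,0,0],"jaw": 5},{"slide": [0,-2,0],"dr": [0,0,0],"jaw": 5},{"slide": [0,-2.5,0],"dr": [0,0,0],"jaw": 5},{"slide": [0,-2.5,0],"dr": [0,0,0],"jaw": 5},{"slide": [0,-2.5,0],"dr": [0,0,0],"jaw": 5},{"slide": [0,-2.5,0],"dr": [0,0,0],"jaw": 5}]'

```text
clock: 10.35
position: [665.2, -188.3, 56.6]
ee_rot: [0.784, -0.621, -0.0, 0.0]
contact_force: [-0.6, -0.2, -1.2]
gripper_width: 11.4
grasp_force: 58.7
```

```bash
python3 -c "
from h import *
log([[0,-2.5,0],[0,0,0]]);rep()"
```

```text
t 10.35 grasp [ 665.18 -188.34   75.61] yaw 0.2301 F [-0.57 -0.15 -1.21] T [-0.086 -0.021 -0.003] w 11.38 58.71095359325409
cmd [ 665.24 -188.41   75.61] 0.2299
```

step_arm --motion '[{"slide": [0,-0.5,0],"dr": [0,0,0],"jaw": 5},{"slide": [0,-1,0],"dr": [0,0,0],"jaw": 5},{"slide": [0,-1.5,0],"dr": [0,0,0],"jaw": 5},{"slide": [0,-2,0],"dr": [0,0,0],"jaw": 5},{"slide": [0,-2.5,0],"dr": [0,0,0],"jaw": 5},{"slide": [0,-2.5,0],"dr": [0,0,0],"jaw": 5},{"slide": [0,-2.5,0],"dr": [0,0,0],"jaw": 5},{"slide": [0,-2.5,0],"dr": [0,0,0],"jaw": 5}]'

```text
clock: 11.35
position: [667.5, -187.8, 56.6]
ee_rot: [0.784, -0.621, -0.0, 0.0]
contact_force: [-1.7, -0.7, -0.6]
gripper_width: 11.1
grasp_force: 58.8
```

```bash
python3 -c "
from h import *
log([[0,-2.5,0],[0,0,0]]);rep()"
```

```text
t 11.35 grasp [ 667.55 -187.8    75.62] yaw 0.2301 F [-1.66 -0.71 -0.59] T [-0.24   0.252  0.141] w 11.15 58.754156827926636
cmd [ 667.68 -187.84   75.61] 0.2299
```

Contact on the +x side at about 16–17 mm. I cross to the other side.

step_arm --motion '[{"slide": [0,5,0],"dr": [0,0,0],"jaw": 5},{"slide": [0,10,0],"dr": [0,0,0],"jaw": 5},{"slide": [0,15,0],"dr": [0,0,0],"jaw": 5},{"slide": [0,20,0],"dr": [0,0,0],"jaw": 5},{"slide": [0,24,0],"dr": [0,0,0],"jaw": 5},{"slide": [0,26,0],"dr": [0,0,0],"jaw": 5},{"slide": [0,26,0],"dr": [0,0,0],"jaw": 5},{"slide": [0,26,0],"dr": [0,0,0],"jaw": 5}]'

```text
clock: 12.35
position: [642.5, -193.7, 56.6]
ee_rot: [0.784, -0.621, 0.0, -0.0]
contact_force: [0.1, -0.0, -0.3]
gripper_width: 11.4
grasp_force: 58.7
```

```bash
python3 -c "
from h import *
log([[0,26,0],[0,0,0]]);rep()"
```

```text
t 12.35 grasp [ 642.47 -193.71   75.64] yaw 0.2301 F [ 0.07 -0.03 -0.26] T [-0.077 -0.033 -0.001] w 11.37 58.71377348899841
cmd [ 642.36 -193.77   75.61] 0.2299
```

step_arm --motion '[{"slide": [0,0.5,0],"dr": [0,0,0],"jaw": 5},{"slide": [0,1,0],"dr": [0,0,0],"jaw": 5},{"slide": [0,1.3,0],"dr": [0,0,0],"jaw": 5},{"slide": [0,1.5,0],"dr": [0,0,0],"jaw": 5},{"slide": [0,1.5,0],"dr": [0,0,0],"jaw": 5},{"slide": [0,1.5,0],"dr": [0,0,0],"jaw": 5},{"slide": [0,1.5,0],"dr": [0,0,0],"jaw": 5},{"slide": [0,1.5,0],"dr": [0,0,0],"jaw": 5}]'

```text
clock: 13.35
position: [640.9, -194.0, 56.6]
ee_rot: [0.784, -0.621, 0.0, -0.0]
contact_force: [-0.1, 0.3, -1.1]
gripper_width: 11.0
grasp_force: 58.7
```

```bash
python3 -c "
from h import *
log([[0,1.5,0],[0,0,0]]);rep()"
```

```text
t 13.35 grasp [ 640.85 -194.05   75.64] yaw 0.2301 F [-0.11  0.29 -1.14] T [-0.065 -0.03   0.004] w 11.04 58.713796734809875
cmd [ 640.9  -194.11   75.61] 0.2299
```

step_arm --motion '[{"slide": [0,0.4,0],"dr": [0,0,0],"jaw": 5},{"slide": [0,0.8,0],"dr": [0,0,0],"jaw": 5},{"slide": [0,1.2,0],"dr": [0,0,0],"jaw": 5},{"slide": [0,1.5,0],"dr": [0,0,0],"jaw": 5},{"slide": [0,1.5,0],"dr": [0,0,0],"jaw": 5},{"slide": [0,1.5,0],"dr": [0,0,0],"jaw": 5},{"slide": [0,1.5,0],"dr": [0,0,0],"jaw": 5},{"slide": [0,1.5,0],"dr": [0,0,0],"jaw": 5}]'

```text
clock: 14.35
position: [639.4, -194.4, 56.6]
ee_rot: [0.784, -0.621, 0.0, 0.0]
contact_force: [0.3, -0.1, -1.4]
gripper_width: 11.2
grasp_force: 58.7
```

```bash
python3 -c "
from h import *
log([[0,1.5,0],[0,0,0]]);rep()"
```

```text
t 14.35 grasp [ 639.39 -194.39   75.61] yaw 0.2301 F [ 0.3  -0.11 -1.38] T [-0.071 -0.001  0.009] w 11.18 58.71386110782623
cmd [ 639.44 -194.45   75.61] 0.2299
```

step_arm --motion '[{"slide": [0,0.3,0],"dr": [0,0,0],"jaw": 5},{"slide": [0,0.6,0],"dr": [0,0,0],"jaw": 5},{"slide": [0,1,0],"dr": [0,0,0],"jaw": 5},{"slide": [0,1.3,0],"dr": [0,0,0],"jaw": 5},{"slide": [0,1.3,0],"dr": [0,0,0],"jaw": 5},{"slide": [0,1.3,0],"dr": [0,0,0],"jaw": 5},{"slide": [0,1.3,0],"dr": [0,0,0],"jaw": 5},{"slide": [0,1.3,0],"dr": [0,0,0],"jaw": 5}]'

```text
clock: 15.35
position: [638.1, -194.7, 56.6]
ee_rot: [0.784, -0.621, -0.0, 0.0]
contact_force: [-0.1, 0.8, -0.2]
gripper_width: 11.4
grasp_force: 58.7
```

```bash
python3 -c "
from h import *
log([[0,1.3,0],[0,0,0]]);rep()"
```

```text
t 15.35 grasp [ 638.12 -194.69   75.59] yaw 0.23 F [-0.1   0.75 -0.21] T [-0.07  -0.109  0.003] w 11.36 58.71967256069183
cmd [ 638.17 -194.75   75.61] 0.2299
```

```bash
python3 -c "
from h import *
log()
t0=np.array([606.3,3.2,75]);a=.2299;d=np.array([-np.sin(a),np.cos(a),0]);ux=np.array([np.cos(a),np.sin(a),0])
s=cv2.imread('pics/scene3.png').mean(2)
for y in(45,115):
  for off in (0,):
    P=t0+d*(y-11)
    c=proj('scene',P)[0]+[.5,.9]
    print(y,'axis',c.round(1),'z-13',(proj('scene',P-[0,0,13])[0]+[.5,.9]).round(1),'z+5',(proj('scene',P+[0,0,5])[0]+[.5,.9]).round(1),'top91',(proj('scene',P+[0,0,16])[0]+[.5,.9]).round(1))
  u=int(round(c[0]))
  for v in range(208,250): print(v,s[v,u-8:u+9].round().astype(int))
"
```

```text
45 axis [322.4 228.7] z-13 [322.3 231.1] z+5 [322.4 227.7] top91 [322.4 225.6]
208 [152 149 149 150 148 144 145 144 145 142 144 145 144 142 145 147 144]
209 [164 165 165 164 160 162 163 163 162 160 159 158 162 161 165 167 165]
210 [167 167 168 167 167 167 169 168 168 168 167 168 174 181 186 186 184]
211 [167 165 165 166 168 167 167 167 167 168 166 173 183 189 190 189 189]
212 [145 144 147 151 151 153 156 156 155 155 156 162 175 181 183 186 186]
213 [104 105 104  99  92  92  94 102 102 103 115 122 136 140 147 158 160]
214 [ 84  86  80  60  38  29  37  42  41  46  50  57  69  71  84 106 112]
215 [81 80 69 47 20 16 11 14 13 12 13 18 21 23 43 71 85]
216 [79 73 50 26 13 19 12 11 13  8 11  9 10 12 25 52 75]
217 [84 72 41 14 10 16 14 14 14 16 18 16 12  9 16 40 73]
218 [82 75 40 15 11 18 12 17 17 20 19 21 15  5 11 38 69]
219 [79 74 41 20 18 15 17 19 16 15 17 19 12  8 10 41 75]
220 [80 72 46 37 23 14 21 21 14 19 22 15 17 14 21 42 72]
221 [82 70 47 45 27 17 18 19 16 21 22 27 28 20 27 48 73]
222 [88 75 55 63 53 50 53 47 42 42 38 42 41 31 36 49 76]
223 [117  94  72  90  96 100 100  96  97  95  8
[... 4200 characters left out ...]
4  11  11  18  69 130 152 162 165]
241 [ 79  39  15   8  11   9  10  13  10  13  14  25  77 133 150 160 153]
242 [ 80  52  36  37  33  29  27  29  24  20  23  26  60 104 115 129 138]
243 [ 93  82  80  74  65  62  62  58  53  52  53  50  63  86  94  97 107]
244 [102  95  93  90  85  84  81  83  82  80  80  84 102 108 115 118 122]
245 [ 96 100  90  92  89  85  75  83  87  92  92 107 139 140 151 167 173]
246 [ 97 102  98  95  92  84  71  80  94 105 112 123 144 126 148 180 187]
247 [108 124 125 115 105 101  72  87 124 151 155 159 150 109 147 182 188]
248 [137 168 171 166 143 135  92 116 163 178 175 175 147 106 148 182 188]
249 [147 180 187 185 168 132 102 148 180 188 184 172 128 100 153 182 189]
```

The image suggests roller 1 sits about 8–11 mm low and roller 2 about 1–4 mm high. I centre the tip sideways and move toward roller 1's face.

step_arm --motion '[{"slide": [0,-4,0],"dr": [0,0,0],"jaw": 5},{"slide": [0,-8,0],"dr": [0,0,0],"jaw": 5},{"slide": [0,-12,0],"dr": [0,0,0],"jaw": 5},{"slide": [-4,-14.1,0],"dr": [0,0,0],"jaw": 5},{"slide": [-8,-14.1,0],"dr": [0,0,0],"jaw": 5},{"slide": [-11,-14.1,0],"dr": [0,0,0],"jaw": 5},{"slide": [-13,-14.1,0],"dr": [0,0,0],"jaw": 5},{"slide": [-13,-14.1,0],"dr": [0,0,0],"jaw": 5}]'

```text
clock: 16.35
position: [648.8, -178.6, 56.7]
ee_rot: [0.784, -0.621, 0.0, -0.0]
contact_force: [0.6, 0.1, -0.8]
gripper_width: 11.6
grasp_force: 58.7
```

```bash
python3 -c "
from h import *
log([[-13,-14.1,0],[0,0,0]]);rep()"
```

```text
t 16.35 grasp [ 648.84 -178.63   75.72] yaw 0.2304 F [ 0.65  0.12 -0.81] T [-0.119 -0.038 -0.017] w 11.6 58.722880482673645
cmd [ 648.94 -178.88   75.61] 0.2299
```

step_arm --motion '[{"slide": [-0.3,0,0],"dr": [0,0,0],"jaw": 5},{"slide": [-0.6,0,0],"dr": [0,0,0],"jaw": 5},{"slide": [-0.9,0,0],"dr": [0,0,0],"jaw": 5},{"slide": [-1.2,0,0],"dr": [0,0,0],"jaw": 5},{"slide": [-1.5,0,0],"dr": [0,0,0],"jaw": 5},{"slide": [-1.5,0,0],"dr": [0,0,0],"jaw": 5},{"slide": [-1.5,0,0],"dr": [0,0,0],"jaw": 5},{"slide": [-1.5,0,0],"dr": [0,0,0],"jaw": 5}]'

```text
clock: 17.35
position: [648.6, -177.3, 56.6]
ee_rot: [0.784, -0.621, 0.0, 0.0]
contact_force: [-0.2, 0.6, -1.2]
gripper_width: 11.5
grasp_force: 58.7
```

```bash
python3 -c "
from h import *
log([[-1.5,0,0],[0,0,0]]);rep()"
```

```text
t 17.35 grasp [ 648.56 -177.34   75.6 ] yaw 0.2302 F [-0.24  0.62 -1.21] T [-0.079 -0.031  0.01 ] w 11.47 58.721932768821716
cmd [ 648.6  -177.42   75.61] 0.2299
```

step_arm --motion '[{"slide": [-0.4,0,0],"dr": [0,0,0],"jaw": 5},{"slide": [-0.8,0,0],"dr": [0,0,0],"jaw": 5},{"slide": [-1.2,0,0],"dr": [0,0,0],"jaw": 5},{"slide": [-1.5,0,0],"dr": [0,0,0],"jaw": 5},{"slide": [-1.5,0,0],"dr": [0,0,0],"jaw": 5},{"slide": [-1.5,0,0],"dr": [0,0,0],"jaw": 5},{"slide": [-1.5,0,0],"dr": [0,0,0],"jaw": 5},{"slide": [-1.5,0,0],"dr": [0,0,0],"jaw": 5}]'

```text
clock: 18.35
position: [648.4, -176.3, 56.8]
ee_rot: [0.784, -0.621, 0.0, 0.0]
contact_force: [1.2, -4.2, -1.3]
gripper_width: 11.3
grasp_force: 58.7
```

```bash
python3 -c "
from h import *
log([[-1.5,0,0],[0,0,0]]);rep()"
```

```text
t 18.35 grasp [ 648.39 -176.3    75.8 ] yaw 0.23 F [ 1.24 -4.16 -1.26] T [-1.36  -0.202  0.07 ] w 11.34 58.741689920425415
cmd [ 648.26 -175.96   75.61] 0.2299
```

step_arm --motion '[{"slide": [-0.4,0,0],"dr": [0,0,0],"jaw": 5},{"slide": [-0.8,0,0],"dr": [0,0,0],"jaw": 5},{"slide": [-1.2,0,0],"dr": [0,0,0],"jaw": 5},{"slide": [-1.5,0,0],"dr": [0,0,0],"jaw": 5},{"slide": [-1.5,0,0],"dr": [0,0,0],"jaw": 5},{"slide": [-1.5,0,0],"dr": [0,0,0],"jaw": 5},{"slide": [-1.5,0,0],"dr": [0,0,0],"jaw": 5},{"slide": [-1.5,0,0],"dr": [0,0,0],"jaw": 5}]'

```text
clock: 19.35
position: [648.7, -176.1, 57.4]
ee_rot: [0.784, -0.621, 0.001, 0.0]
contact_force: [2.0, -8.6, -0.9]
gripper_width: 11.5
grasp_force: 58.8
```

```bash
python3 -c "
from h import *
log([[-1.5,0,0],[0,0,0]]);rep()"
```

```text
t 19.35 grasp [ 648.68 -176.05   76.38] yaw 0.2302 F [ 1.98 -8.57 -0.87] T [-2.522 -0.491  0.075] w 11.45 58.7792694568634
cmd [ 647.91 -174.5    75.61] 0.2299
```

Roller 1's face is found (8.6 N). I back off and probe 9 mm lower.

step_arm --motion '[{"slide": [3,0,0],"dr": [0,0,0],"jaw": 5},{"slide": [3,0,4.5],"dr": [0,0,0],"jaw": 5},{"slide": [3,0,9],"dr": [0,0,0],"jaw": 5},{"slide": [3,0,9],"dr": [0,0,0],"jaw": 5},{"slide": [2,0,9],"dr": [0,0,0],"jaw": 5},{"slide": [1,0,9],"dr": [0,0,0],"jaw": 5},{"slide": [0.3,0,9],"dr": [0,0,0],"jaw": 5},{"slide": [0.3,0,9],"dr": [0,0,0],"jaw": 5}]'

```text
clock: 20.35
position: [648.5, -175.6, 48.3]
ee_rot: [0.784, -0.621, 0.001, -0.0]
contact_force: [1.1, -5.5, -1.0]
gripper_width: 11.5
grasp_force: 58.8
```

```bash
python3 -c "
from h import *
log([[.3,0,9],[0,0,0]]);rep()"
```

```text
t 20.35 grasp [ 648.47 -175.62   67.25] yaw 0.2301 F [ 1.09 -5.53 -1.  ] T [-1.535 -0.343 -0.01 ] w 11.48 58.75573933124542
cmd [ 647.98 -174.79   66.61] 0.2299
```

step_arm --motion '[{"slide": [2.5,0,0],"dr": [0,0,0],"jaw": 5},{"slide": [2.5,0,1.6],"dr": [0,0,0],"jaw": 5},{"slide": [2.5,0,1.6],"dr": [0,0,0],"jaw": 5},{"slide": [1.7,0,1.6],"dr": [0,0,0],"jaw": 5},{"slide": [1,0,1.6],"dr": [0,0,0],"jaw": 5},{"slide": [0.3,0,1.6],"dr": [0,0,0],"jaw": 5},{"slide": [-0.3,0,1.6],"dr": [0,0,0],"jaw": 5},{"slide": [-0.3,0,1.6],"dr": [0,0,0],"jaw": 5}]'

```text
clock: 21.35
position: [648.6, -175.9, 46.7]
ee_rot: [0.784, -0.621, 0.001, 0.0]
contact_force: [1.3, -6.1, 0.5]
gripper_width: 10.9
grasp_force: 58.8
```

```bash
python3 -c "
from h import *
log([[-.3,0,1.6],[0,0,0]]);rep()"
```

```text
t 21.35 grasp [ 648.6  -175.83   65.75] yaw 0.2302 F [ 1.32 -6.08  0.51] T [-1.928 -0.341  0.047] w 10.87 58.786786794662476
cmd [ 647.91 -174.5    65.01] 0.2299
```

step_arm --motion '[{"slide": [2.5,0,0],"dr": [0,0,0],"jaw": 5},{"slide": [2.5,0,-3.2],"dr": [0,0,0],"jaw": 5},{"slide": [2.5,0,-3.2],"dr": [0,0,0],"jaw": 5},{"slide": [1.7,0,-3.2],"dr": [0,0,0],"jaw": 5},{"slide": [1,0,-3.2],"dr": [0,0,0],"jaw": 5},{"slide": [0.3,0,-3.2],"dr": [0,0,0],"jaw": 5},{"slide": [0,0,-3.2],"dr": [0,0,0],"jaw": 5},{"slide": [0,0,-3.2],"dr": [0,0,0],"jaw": 5}]'

```text
clock: 22.35
position: [647.8, -174.4, 49.2]
ee_rot: [0.784, -0.621, -0.0, 0.0]
contact_force: [-0.1, -0.4, -1.5]
gripper_width: 11.4
grasp_force: 58.7
```

```bash
python3 -c "
from h import *
log([[0,0,-3.2],[0,0,0]]);rep()"
```

```text
t 22.35 grasp [ 647.85 -174.39   68.2 ] yaw 0.2302 F [-0.1  -0.35 -1.46] T [-0.094 -0.002  0.024] w 11.45 58.71991217136383
cmd [ 647.91 -174.5    68.21] 0.2299
```

It has entered the bore at −7.4 mm. I advance gently.

step_arm --motion '[{"slide": [-2,0,0],"dr": [0,0,0],"jaw": 5},{"slide": [-5,0,0],"dr": [0,0,0],"jaw": 5},{"slide": [-8,0,0],"dr": [0,0,0],"jaw": 5},{"slide": [-11,0,0],"dr": [0,0,0],"jaw": 5},{"slide": [-14,0,0],"dr": [0,0,0],"jaw": 5},{"slide": [-17,0,0],"dr": [0,0,0],"jaw": 5},{"slide": [-20,0,0],"dr": [0,0,0],"jaw": 5},{"slide": [-20,0,0],"dr": [0,0,0],"jaw": 5}]'

```text
clock: 23.35
position: [643.3, -154.7, 49.2]
ee_rot: [0.784, -0.621, -0.0, 0.0]
contact_force: [-0.1, -0.6, -1.3]
gripper_width: 11.3
grasp_force: 58.7
```

```bash
python3 -c "
from h import *
log([[-20,0,0],[0,0,0]]);rep()"
```

```text
t 23.35 grasp [ 643.25 -154.73   68.24] yaw 0.2304 F [-0.06 -0.59 -1.25] T [-0.058 -0.048  0.023] w 11.29 58.71969759464264
cmd [ 643.35 -155.02   68.21] 0.2299
```

step_arm --motion '[{"slide": [-6,0,0],"dr": [0,0,0],"jaw": 5},{"slide": [-12,0,0],"dr": [0,0,0],"jaw": 5},{"slide": [-18,0,0],"dr": [0,0,0],"jaw": 5},{"slide": [-24,0,0],"dr": [0,0,0],"jaw": 5},{"slide": [-30,0,0],"dr": [0,0,0],"jaw": 5},{"slide": [-36,0,0],"dr": [0,0,0],"jaw": 5},{"slide": [-40,0,0],"dr": [0,0,0],"jaw": 5},{"slide": [-40,0,0],"dr": [0,0,0],"jaw": 5}]'

```text
clock: 24.35
position: [634.1, -115.7, 49.2]
ee_rot: [0.784, -0.621, -0.0, -0.0]
contact_force: [-0.0, -0.1, -1.1]
gripper_width: 11.3
grasp_force: 58.7
```

```bash
python3 -c "
from h import *
log([[-40,0,0],[0,0,0]]);rep()"
```

```text
t 24.35 grasp [ 634.15 -115.66   68.24] yaw 0.2305 F [-0.01 -0.09 -1.08] T [-0.06  -0.033  0.043] w 11.33 58.701873421669006
cmd [ 634.24 -116.07   68.21] 0.2299
```

step_arm --motion '[{"slide": [0,0,-1.5],"dr": [0,0,0],"jaw": 5},{"slide": [0,0,-3],"dr": [0,0,0],"jaw": 5},{"slide": [0,0,-4.5],"dr": [0,0,0],"jaw": 5},{"slide": [0,0,-6],"dr": [0,0,0],"jaw": 5},{"slide": [0,0,-7.5],"dr": [0,0,0],"jaw": 5},{"slide": [0,0,-9],"dr": [0,0,0],"jaw": 5},{"slide": [0,0,-10.5],"dr": [0,0,0],"jaw": 5},{"slide": [0,0,-10.5],"dr": [0,0,0],"jaw": 5}]'

```text
clock: 25.35
position: [634.2, -116.0, 59.9]
ee_rot: [0.784, -0.621, 0.0, -0.0]
contact_force: [-0.1, 0.3, -2.6]
gripper_width: 11.4
grasp_force: 58.6
```

```bash
python3 -c "
from h import *
log([[0,0,-10.5],[0,0,0]]);rep()"
```

```text
t 25.35 grasp [ 634.2  -116.02   78.87] yaw 0.2302 F [-0.13  0.31 -2.62] T [-0.049 -0.023 -0.003] w 11.38 58.57508718967438
cmd [ 634.24 -116.07   78.71] 0.2299
```

step_arm --motion '[{"slide": [-2,0,0],"dr": [0,0,0],"jaw": 5},{"slide": [-4,0,0],"dr": [0,0,0],"jaw": 5},{"slide": [-6,0,0],"dr": [0,0,0],"jaw": 5},{"slide": [-7,0,0],"dr": [0,0,0],"jaw": 5},{"slide": [-8,0,0],"dr": [0,0,0],"jaw": 5},{"slide": [-9,0,0],"dr": [0,0,0],"jaw": 5},{"slide": [-9.5,0,0],"dr": [0,0,0],"jaw": 5},{"slide": [-9.5,0,0],"dr": [0,0,0],"jaw": 5}]'

```text
clock: 26.35
position: [632.3, -107.5, 60.0]
ee_rot: [0.784, -0.621, 0.0, 0.0]
contact_force: [1.6, -4.0, -2.1]
gripper_width: 11.5
grasp_force: 58.6
```

```bash
python3 -c "
from h import *
log([[-9.5,0,0],[0,0,0]]);rep()"
```

```text
t 26.35 grasp [ 632.24 -107.47   78.97] yaw 0.2301 F [ 1.57 -3.96 -2.11] T [-1.785 -0.461 -0.038] w 11.49 58.60760271549225
cmd [ 632.07 -106.82   78.71] 0.2299
```

Contact on roller 2's face, so I probe other heights.

step_arm --motion '[{"slide": [2,0,0],"dr": [0,0,0],"jaw": 5},{"slide": [2,0,-1],"dr": [0,0,0],"jaw": 5},{"slide": [2,0,-1.6],"dr": [0,0,0],"jaw": 5},{"slide": [2,0,-1.6],"dr": [0,0,0],"jaw": 5},{"slide": [1.2,0,-1.6],"dr": [0,0,0],"jaw": 5},{"slide": [0.4,0,-1.6],"dr": [0,0,0],"jaw": 5},{"slide": [-0.4,0,-1.6],"dr": [0,0,0],"jaw": 5},{"slide": [-0.4,0,-1.6],"dr": [0,0,0],"jaw": 5}]'

```text
clock: 27.35
position: [632.4, -107.4, 61.8]
ee_rot: [0.784, -0.621, 0.001, 0.0]
contact_force: [1.2, -4.7, -2.5]
gripper_width: 11.5
grasp_force: 58.6
```

```bash
python3 -c "
from h import *
log([[-.4,0,-1.6],[0,0,0]]);rep()"
```

```text
t 27.35 grasp [ 632.36 -107.39   80.77] yaw 0.2302 F [ 1.17 -4.7  -2.52] T [-1.79  -0.451 -0.008] w 11.48 58.634693026542664
cmd [ 631.98 -106.44   80.31] 0.2299
```

step_arm --motion '[{"slide": [2.5,0,0],"dr": [0,0,0],"jaw": 5},{"slide": [2.5,0,1.6],"dr": [0,0,0],"jaw": 5},{"slide": [2.5,0,3.2],"dr": [0,0,0],"jaw": 5},{"slide": [2.5,0,3.2],"dr": [0,0,0],"jaw": 5},{"slide": [1.5,0,3.2],"dr": [0,0,0],"jaw": 5},{"slide": [0.6,0,3.2],"dr": [0,0,0],"jaw": 5},{"slide": [0,0,3.2],"dr": [0,0,0],"jaw": 5},{"slide": [0,0,3.2],"dr": [0,0,0],"jaw": 5}]'

```text
clock: 28.35
position: [632.5, -107.7, 58.7]
ee_rot: [0.784, -0.621, 0.001, 0.0]
contact_force: [1.9, -5.7, -2.3]
gripper_width: 11.4
grasp_force: 58.8
```

```bash
python3 -c "
from h import *
log([[0,0,3.2],[0,0,0]]);rep()"
```

```text
t 28.35 grasp [ 632.5  -107.69   77.75] yaw 0.2303 F [ 1.91 -5.71 -2.29] T [-1.856 -0.383 -0.027] w 11.35 58.8096159696579
cmd [ 631.98 -106.44   77.11] 0.2299
```

step_arm --motion '[{"slide": [2.5,0,0],"dr": [0,0,0],"jaw": 5},{"slide": [2.5,0,0.8],"dr": [0,0,0],"jaw": 5},{"slide": [2.5,0,1.6],"dr": [0,0,0],"jaw": 5},{"slide": [2.5,0,1.6],"dr": [0,0,0],"jaw": 5},{"slide": [1.5,0,1.6],"dr": [0,0,0],"jaw": 5},{"slide": [0.6,0,1.6],"dr": [0,0,0],"jaw": 5},{"slide": [0,0,1.6],"dr": [0,0,0],"jaw": 5},{"slide": [0,0,1.6],"dr": [0,0,0],"jaw": 5}]'

```text
clock: 29.35
position: [632.6, -107.9, 57.2]
ee_rot: [0.784, -0.621, 0.001, 0.0]
contact_force: [1.8, -6.1, -0.4]
gripper_width: 11.7
grasp_force: 58.9
```

```bash
python3 -c "
from h import *
log([[0,0,1.6],[0,0,0]]);rep()
s=optics.get_image('scene');cv2.imwrite('pics/scene4.png',s)
c=lambda im,u,v,w,h,k:cv2.resize(im[v:v+h,u:u+w],None,fx=k,fy=k,interpolation=cv2.INTER_CUBIC)
cv2.imwrite('pics/crop5.png',c(s,300,200,75,56,10))
"
```

```text
t 29.35 grasp [ 632.58 -107.82   76.16] yaw 0.2302 F [ 1.81 -6.12 -0.43] T [-1.91  -0.416  0.023] w 11.65 58.888333439826965
cmd [ 631.98 -106.44   75.51] 0.2299
```

View pics/crop5.png

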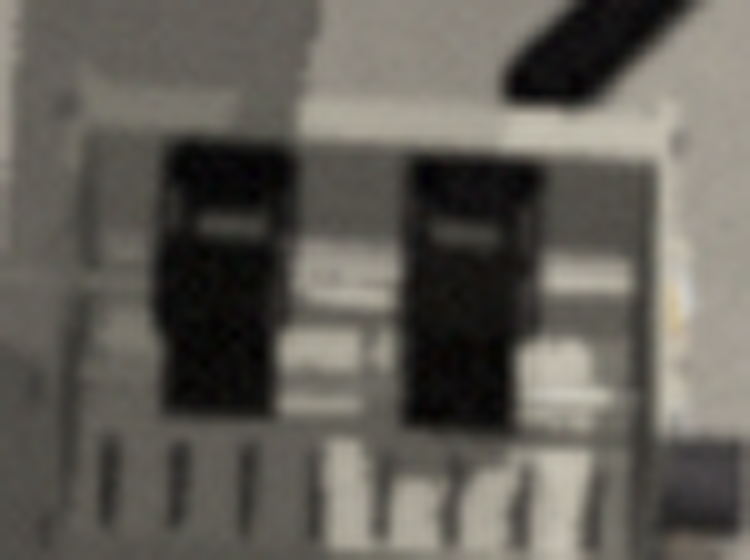

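Roller 1's highlight (230,222) and roller 2's (465,235) are now about level, so both rollers stand at similar height. Roller 1's drag tilts the tip, so I unload the rod before the next probe.

step_arm --motion '[{"slide": [2.5,0,0],"dr": [0,0,0],"jaw": 5},{"slide": [2.5,0,-2],"dr": [0,0,0],"jaw": 5},{"slide": [2.5,0,-4],"dr": [0,0,0],"jaw": 5},{"slide": [2.5,0,-5.5],"dr": [0,0,0],"jaw": 5},{"slide": [2.5,0,-5.5],"dr": [0,0,0],"jaw": 5},{"slide": [2.5,0,-4],"dr": [0,0,0],"jaw": 5},{"slide": [2.5,0,-4],"dr": [0,0,0],"jaw": 5},{"slide": [2.5,0,-4],"dr": [0,0,0],"jaw": 5}]'

```text
clock: 30.4
position: [632.5, -108.8, 60.5]
ee_rot: [0.784, -0.621, -0.0, -0.0]
contact_force: [0.4, 0.3, -2.5]
gripper_width: 11.7
grasp_force: 58.7
```

```bash
python3 -c "
from h import *
log([[2.5,0,-4],[0,0,0]]);rep()
a=cv2.imread('pics/scene3.png').mean(2);b=cv2.imread('pics/scene4.png').mean(2);c=optics.get_image('scene').mean(2)
for n,i in(('s3',a),('s4',b),('now',c)):
  for u0 in(320,344):
    w=i[220:226,u0:u0+6].mean(1);k=np.clip(w-w.min()-5,0,None);print(n,u0,((np.arange(220,226)*k).sum()/k.sum()).round(2),w.round())
"
```

```text
t 30.4 grasp [ 632.51 -108.78   79.51] yaw 0.2301 F [ 0.43  0.34 -2.54] T [-0.067 -0.079 -0.032] w 11.67 58.69437217712402
cmd [ 632.55 -108.87   79.51] 0.2299
s3 320 223.66 [ 19.  20.  44.  92. 105.  62.]
s3 344 222.96 [18. 26. 49. 64. 45. 26.]
s4 320 222.1 [18. 42. 63. 46. 22. 10.]
s4 344 223.07 [16. 22. 46. 61. 45. 26.]
now 320 221.84 [22. 48. 63. 41. 17. 11.]
now 344 223.08 [17. 23. 45. 62. 44. 27.]
```

Unloaded now. I probe here at +3.9 mm.

step_arm --motion '[{"slide": [-0.8,0,0],"dr": [0,0,0],"jaw": 5},{"slide": [-1.5,0,0],"dr": [0,0,0],"jaw": 5},{"slide": [-2,0,0],"dr": [0,0,0],"jaw": 5},{"slide": [-2.5,0,0],"dr": [0,0,0],"jaw": 5},{"slide": [-2.8,0,0],"dr": [0,0,0],"jaw": 5},{"slide": [-2.8,0,0],"dr": [0,0,0],"jaw": 5},{"slide": [-2.8,0,0],"dr": [0,0,0],"jaw": 5},{"slide": [-2.8,0,0],"dr": [0,0,0],"jaw": 5}]'

```text
clock: 31.45
position: [632.4, -107.5, 61.1]
ee_rot: [0.784, -0.621, 0.001, 0.0]
contact_force: [1.7, -6.2, -1.6]
gripper_width: 11.4
grasp_force: 58.7
```

```bash
python3 -c "
from h import *
log([[-2.8,0,0],[0,0,0]]);rep()"
```

```text
t 31.45 grasp [ 632.4  -107.44   80.07] yaw 0.2302 F [ 1.74 -6.25 -1.64] T [-1.984 -0.472 -0.016] w 11.41 58.73559236526489
cmd [ 631.91 -106.14   79.51] 0.2299
```

step_arm --motion '[{"slide": [2.5,0,0],"dr": [0,0,0],"jaw": 5},{"slide": [2.5,0,-2.6],"dr": [0,0,0],"jaw": 5},{"slide": [2.5,0,-2.6],"dr": [0,0,0],"jaw": 5},{"slide": [2.5,0,-1.2],"dr": [0,0,0],"jaw": 5},{"slide": [1.5,0,-1.2],"dr": [0,0,0],"jaw": 5},{"slide": [0.6,0,-1.2],"dr": [0,0,0],"jaw": 5},{"slide": [0,0,-1.2],"dr": [0,0,0],"jaw": 5},{"slide": [0,0,-1.2],"dr": [0,0,0],"jaw": 5}]'

```text
clock: 32.45
position: [632.4, -107.4, 62.3]
ee_rot: [0.784, -0.621, 0.001, 0.0]
contact_force: [1.5, -5.5, -0.7]
gripper_width: 11.7
grasp_force: 58.7
```

```bash
python3 -c "
from h import *
log([[0,0,-1.2],[0,0,0]]);rep()"
```

```text
t 32.45 grasp [ 632.4  -107.33   81.31] yaw 0.2303 F [ 1.5  -5.47 -0.67] T [-1.93  -0.478 -0.009] w 11.68 58.711822628974915
cmd [ 631.91 -106.14   80.71] 0.2299
```

```bash
python3 -c "
from h import *
for n,a,b,z in (('top',(273.1,185.9),(331.9,173),0),('top',(268,141.75),(318.1,131.1),2),('scene',(309.9,260.1),(358.9,263),2),('scene',(307.4,209.3),(366.8,211.8),100),('scene',(306.1,254.3),(364.9,257.8),0),('top',(266.9,179.7),(335.2,164.3),100),('top',(259,137.7),(324,123.6),100)):
  p,q=onz(n,a,z),onz(n,b,z);d=(q-p)*np.sign((q-p)[1]);print(n,z,np.arctan2(-d[0],d[1]).round(4),np.linalg.norm(d).round(1),((p+q)/2).round(1))
# subpixel edge-line fits in top1 : bottom near edge, guard top/bottom edge; use gradient maxima along vertical
t=cv2.imread('pics/top1.png').mean(2);g=np.gradient(cv2.GaussianBlur(t,(0,0),.8),axis=0)
def edge(u0,u1,v0,v1,sgn,z,n='top',g=g):
  U=np.arange(u0,u1+1);V=[]
  for u in U:
    vc=v0+(v1-v0)*(u-u0)/(u1-u0);r=np.arange(int(vc)-2,int(vc)+4);w=sgn*g[r,u];i=np.clip(w.argmax(),1,4);a,b,c=w[i-1:i+2];V.append(r[i]+.5*(a-c)/(a-2*b+c+1e-9))
  V=np.array(V);k=np.polyfit(U,V,1)
  for _ in range(3):
    m=abs(V-np.polyval(k,U))<.4;k=np.polyfit(U[m],V[m],1)
  p,q=onz(n,(u0,np.polyval(k,u0)),z),onz(n,(u1,np.polyval(k,u1)),z);d=(q-p)*np.sign((q-p)[1])
  print('edge',n,z,k.round(3),m.sum(),len(U),np.arctan2(-d[0],d[1]).round(4))
edge(276,328,185.2,173.9,1,0);edge(276,328,185.2,173.9,-1,0)
edge(270,330,176.5,164.7,-1,100);edge(267,320,146.5,135,-1,0);edge(270,330,171,159,1,100)
s=cv2.imread('pics/scene1.png').mean(2);gs=np.gradient(cv2.GaussianBlur(s,(0,0),.8),axis=0)
edge(311,350,210,211.5,1,100,'scene',gs);edge(311,362,213,215,-1,100,'scene',gs);edge(312,362,255.5,258.5,-1,0,'scene',gs)
"
```

```text
top 0 0.2266 162.6 [535.9  62.7   0. ]
top 2 0.2244 140.3 [655.1  90.1   2. ]
scene 2 0.2287 140.8 [653.2  90.8   2. ]
scene 100 0.2462 168.8 [545.8  65.3 100. ]
scene 0 0.228 170.7 [634.   88.7   0. ]
top 100 0.2333 170.2 [536.1  61.4 100. ]
top 100 0.2293 164.1 [639.9  86.4 100. ]
edge top 0 [ 0.35  98.124] 1 53 -0.3319
edge top 0 [-2.21000e-01  2.46457e+02] 52 53 0.228
edge top 100 [-2.2200e-01  2.3723e+02] 61 61 0.23
edge top 0 [ -0.217 202.801] 51 54 0.2286
edge top 100 [-2.18000e-01  2.29333e+02] 41 61 0.2265
edge scene 100 [5.70000e-02 1.90237e+02] 35 40 0.2286
edge scene 100 [6.00000e-02 1.93902e+02] 52 52 0.2252
edge scene 0 [6.60000e-02 2.32827e+02] 42 51 0.2205<string>:13: RankWarning: Polyfit may be poorly conditioned
<string>:13: RankWarning: Polyfit may be poorly conditioned
<string>:13: RankWarning: Polyfit may be poorly conditioned
```

Yaw confirmed at ≈0.228. The remaining suspect is a small sideways offset at roller 2. I measure the play inside roller 1's bore by shifting to both sides.

step_arm --motion '[{"slide": [2.5,0,0],"dr": [0,0,0],"jaw": 5},{"slide": [2.5,-1.5,0],"dr": [0,0,0],"jaw": 5},{"slide": [2.5,-3,0],"dr": [0,0,0],"jaw": 5},{"slide": [2.5,-3,0],"dr": [0,0,0],"jaw": 5},{"slide": [2.5,-3,0],"dr": [0,0,0],"jaw": 5},{"slide": [2.5,-3,0],"dr": [0,0,0],"jaw": 5},{"slide": [2.5,-3,0],"dr": [0,0,0],"jaw": 5},{"slide": [2.5,-3,0],"dr": [0,0,0],"jaw": 5}]'

```text
clock: 33.45
position: [635.2, -107.7, 61.6]
ee_rot: [0.784, -0.621, -0.0, 0.0]
contact_force: [-1.6, 0.5, -2.9]
gripper_width: 11.1
grasp_force: 58.7
```

```bash
python3 -c "
from h import *
log([[2.5,-3,0],[0,0,0]]);rep()"
```

```text
t 33.45 grasp [ 635.16 -107.72   80.63] yaw 0.2301 F [-1.57  0.48 -2.88] T [-0.005  0.408  0.272] w 11.07 58.726099133491516
cmd [ 635.4  -107.89   80.71] 0.2299
```

step_arm --motion '[{"slide": [0,2,0],"dr": [0,0,0],"jaw": 5},{"slide": [0,4,0],"dr": [0,0,0],"jaw": 5},{"slide": [0,6,0],"dr": [0,0,0],"jaw": 5},{"slide": [0,6,0],"dr": [0,0,0],"jaw": 5},{"slide": [0,6,0],"dr": [0,0,0],"jaw": 5},{"slide": [0,6,0],"dr": [0,0,0],"jaw": 5},{"slide": [0,6,0],"dr": [0,0,0],"jaw": 5},{"slide": [0,6,0],"dr": [0,0,0],"jaw": 5}]'

```text
clock: 34.45
position: [629.8, -109.3, 61.8]
ee_rot: [0.784, -0.621, 0.0, -0.0]
contact_force: [2.9, -0.6, -2.1]
gripper_width: 11.0
grasp_force: 58.9
```

```bash
python3 -c "
from h import *
log([[0,6,0],[0,0,0]]);rep()"
```

```text
t 34.45 grasp [ 629.77 -109.32   80.83] yaw 0.23 F [ 2.85 -0.55 -2.15] T [-0.443 -0.798 -0.26 ] w 10.99 58.871294260025024
cmd [ 629.56 -109.26   80.71] 0.2299
```

step_arm --motion '[{"slide": [0,-2,0],"dr": [0,0,0],"jaw": 5},{"slide": [0,-3.4,0],"dr": [0,0,0],"jaw": 5},{"slide": [0,-3.4,0.6],"dr": [0,0,0],"jaw": 5},{"slide": [-0.6,-3.4,0.6],"dr": [0,0,0],"jaw": 5},{"slide": [-1.2,-3.4,0.6],"dr": [0,0,0],"jaw": 5},{"slide": [-1.8,-3.4,0.6],"dr": [0,0,0],"jaw": 5},{"slide": [-2.5,-3.4,0.6],"dr": [0,0,0],"jaw": 5},{"slide": [-2.5,-3.4,0.6],"dr": [0,0,0],"jaw": 5}]'

```text
clock: 35.45
position: [632.7, -107.2, 61.6]
ee_rot: [0.784, -0.621, 0.001, 0.0]
contact_force: [0.7, -5.6, -1.8]
gripper_width: 11.2
grasp_force: 58.8
```

```bash
python3 -c "
from h import *
log([[-2.5,-3.4,0.6],[0,0,0]]);rep()"
```

```text
t 35.45 grasp [ 632.66 -107.2    80.64] yaw 0.2303 F [ 0.66 -5.57 -1.83] T [-2.013 -0.427  0.083] w 11.18 58.79054367542267
cmd [ 632.3  -106.05   80.11] 0.2299
```

step_arm --motion '[{"slide": [2.5,0,0],"dr": [0,0,0],"jaw": 5},{"slide": [2.5,0.2,-1],"dr": [0,0,0],"jaw": 5},{"slide": [2.5,0.2,-1.9],"dr": [0,0,0],"jaw": 5},{"slide": [2.5,0.2,-1.9],"dr": [0,0,0],"jaw": 5},{"slide": [1.6,0.2,-1.9],"dr": [0,0,0],"jaw": 5},{"slide": [0.8,0.2,-1.9],"dr": [0,0,0],"jaw": 5},{"slide": [0,0.2,-1.9],"dr": [0,0,0],"jaw": 5},{"slide": [0,0.2,-1.9],"dr": [0,0,0],"jaw": 5}]'

```text
clock: 36.45
position: [632.5, -107.2, 63.5]
ee_rot: [0.784, -0.621, 0.001, 0.0]
contact_force: [1.8, -4.8, -3.1]
gripper_width: 11.6
grasp_force: 58.7
```

```bash
cat > hl.py <<'E'
from h import *
i=np.mean([optics.get_image('scene').mean(2) for _ in range(2)],0)
for u0 in(320,344):
    w=i[219:226,u0:u0+6].mean(1);k=np.clip(w-w.min()-5,0,None);print(u0,((np.arange(219,226)*k).sum()/k.sum()).round(2),w.round())
E
python3 -c "
from h import *
log([[0,.2,-1.9],[0,0,0]]);rep();import hl"
```

```text
t 36.45 grasp [ 632.49 -107.16   82.48] yaw 0.2303 F [ 1.79 -4.82 -3.06] T [-1.849 -0.411 -0.003] w 11.6 58.69304895401001
cmd [ 632.11 -106.1    82.01] 0.2299
320 221.65 [ 9. 28. 58. 65. 38. 15. 11.]
344 223.17 [17. 17. 21. 41. 60. 46. 27.]
```

Roller heights are now nearly equal in the image, so I sweep sideways under light pressure at this level.

step_arm --motion '[{"slide": [2.5,0,1.2],"dr": [0,0,0],"jaw": 5},{"slide": [2,0,1.2],"dr": [0,0,0],"jaw": 5},{"slide": [0.4,-0.4,1.2],"dr": [0,0,0],"jaw": 5},{"slide": [0.2,-1.2,1.2],"dr": [0,0,0],"jaw": 5},{"slide": [0.2,-0.4,1.2],"dr": [0,0,0],"jaw": 5},{"slide": [0.2,0.4,1.2],"dr": [0,0,0],"jaw": 5},{"slide": [0.2,1.2,1.2],"dr": [0,0,0],"jaw": 5},{"slide": [0,0.3,1.2],"dr": [0,0,0],"jaw": 5}]'

```text
clock: 37.55
position: [632.4, -107.1, 62.4]
ee_rot: [0.784, -0.621, 0.001, 0.0]
contact_force: [1.4, -7.2, -1.9]
gripper_width: 11.4
grasp_force: 58.8
```

```bash
python3 -c "
from h import *
log([[0,.3,1.2],[0,0,0]]);rep()"
```

```text
t 37.55 grasp [ 632.36 -107.11   81.43] yaw 0.2304 F [ 1.43 -7.2  -1.9 ] T [-1.988 -0.388  0.007] w 11.4 58.76165807247162
cmd [ 631.82 -106.17   80.81] 0.2299
```

step_arm --motion '[{"slide": [2.2,-0.8,0.7],"dr": [0,0,0],"jaw": 5},{"slide": [0.4,-1,0.7],"dr": [0,0,0],"jaw": 5},{"slide": [0.1,-0.4,0.7],"dr": [0,0,0],"jaw": 5},{"slide": [0.1,0.2,0.7],"dr": [0,0,0],"jaw": 5},{"slide": [0.1,0.9,0.7],"dr": [0,0,0],"jaw": 5},{"slide": [0.1,0.9,1.5],"dr": [0,0,0],"jaw": 5},{"slide": [0.1,0.2,1.5],"dr": [0,0,0],"jaw": 5},{"slide": [0.1,-0.5,1.5],"dr": [0,0,0],"jaw": 5}]'

```text
clock: 38.55
position: [631.9, -106.0, 60.2]
ee_rot: [0.784, -0.621, -0.0, 0.0]
contact_force: [0.0, 0.6, -2.1]
gripper_width: 11.1
grasp_force: 58.8
```

```bash
python3 -c "
from h import *
log([[.1,-.5,1.5],[0,0,0]]);rep();import hl"
```

```text
t 38.55 grasp [ 631.95 -106.01   79.2 ] yaw 0.2303 F [ 0.04  0.57 -2.06] T [-0.082 -0.    -0.039] w 11.13 58.82304668426514
cmd [ 632.33 -106.15   79.31] 0.2299
320 221.62 [11. 29. 61. 67. 38. 14. 10.]
344 223.29 [18. 17. 20. 39. 61. 51. 29.]
```

It popped into roller 2's bore (axial force gone, advanced past the face). I advance gently.

step_arm --motion '[{"slide": [-0.5,0.2,0],"dr": [0,0,0],"jaw": 5},{"slide": [-1.5,0.3,0],"dr": [0,0,0],"jaw": 5},{"slide": [-2.5,0.3,0],"dr": [0,0,0],"jaw": 5},{"slide": [-4,0.3,0],"dr": [0,0,0],"jaw": 5},{"slide": [-5.5,0.3,0],"dr": [0,0,0],"jaw": 5},{"slide": [-7,0.3,0],"dr": [0,0,0],"jaw": 5},{"slide": [-8.5,0.3,0],"dr": [0,0,0],"jaw": 5},{"slide": [-10,0.3,0],"dr": [0,0,0],"jaw": 5}]'

```text
clock: 39.65
position: [629.7, -96.5, 60.3]
ee_rot: [0.784, -0.621, 0.0, 0.0]
contact_force: [0.0, -1.3, -3.2]
gripper_width: 11.4
grasp_force: 58.8
```

```bash
python3 -c "
from h import *
log([[-10,.3,0],[0,0,0]]);rep()"
```

```text
t 39.65 grasp [629.73 -96.5   79.34] yaw 0.2301 F [ 0.04 -1.26 -3.2 ] T [-0.614 -0.338 -0.06 ] w 11.41 58.78376305103302
cmd [629.75 -96.48  79.31] 0.2299
```

step_arm --motion '[{"slide": [-5,0,0],"dr": [0,0,0],"jaw": 5},{"slide": [-10,0,0],"dr": [0,0,0],"jaw": 5},{"slide": [-15,0,0],"dr": [0,0,0],"jaw": 5},{"slide": [-20,0,0],"dr": [0,0,0],"jaw": 5},{"slide": [-25,0,0],"dr": [0,0,0],"jaw": 5},{"slide": [-30,0,0],"dr": [0,0,0],"jaw": 5},{"slide": [-35,0,0],"dr": [0,0,0],"jaw": 5},{"slide": [-35,0,0],"dr": [0,0,0],"jaw": 5}]'

```text
clock: 40.65
position: [621.5, -61.5, 60.2]
ee_rot: [0.784, -0.621, -0.0, -0.0]
contact_force: [0.4, 0.9, -2.5]
gripper_width: 11.2
grasp_force: 58.7
```

```bash
python3 -c "
from h import *
log([[-35,0,0],[0,0,0]]);rep()"
```

```text
t 40.65 grasp [621.49 -61.5   79.22] yaw 0.2305 F [ 0.42  0.87 -2.45] T [ 0.18  -0.2   -0.084] w 11.24 58.74103009700775
cmd [621.78 -62.4   79.31] 0.2299
```

step_arm --motion '[{"slide": [0,0,1.5],"dr": [0,0,0],"jaw": 5},{"slide": [0,0,3],"dr": [0,0,0],"jaw": 5},{"slide": [0,0,4.5],"dr": [0,0,0],"jaw": 5},{"slide": [0,0,5.4],"dr": [0,0,0],"jaw": 5},{"slide": [0,0,5.4],"dr": [0,0,0],"jaw": 5},{"slide": [0,0,3.8],"dr": [0,0,0],"jaw": 5},{"slide": [0,0,3.8],"dr": [0,0,0],"jaw": 5},{"slide": [0,0,3.8],"dr": [0,0,0],"jaw": 5}]'

```text
clock: 41.65
position: [621.7, -62.4, 56.5]
ee_rot: [0.784, -0.621, 0.0, -0.0]
contact_force: [1.2, -0.5, -0.9]
gripper_width: 11.5
grasp_force: 58.9
```

```bash
python3 -c "
from h import *
log([[0,0,3.8],[0,0,0]]);rep();import hl"
```

```text
t 41.65 grasp [621.7  -62.36  75.51] yaw 0.23 F [ 1.18 -0.49 -0.87] T [-0.088 -0.122 -0.02 ] w 11.5 58.93309414386749
cmd [621.78 -62.4   75.51] 0.2299
320 221.68 [ 9. 26. 55. 63. 38. 14. 12.]
344 223.17 [17. 16. 19. 38. 60. 50. 22.]
```

```bash
python3 -c "
from h import *
i=np.mean([optics.get_image('scene').mean(2) for _ in range(2)],0);b=cv2.imread('pics/scene1.png').mean(2)
cv2.imwrite('pics/scene5.png',i)
a=.229;d=np.array([-np.sin(a),np.cos(a),0]);t0=np.array([606.3,3.2,75])
for y in(70,80,90,136,142,150): print(y,[(proj('scene',t0+d*(y-11)+[0,0,z])[0]+[.5,.9]).round(2).tolist() for z in(0,4)])
for u in (333,334,335,336,337,354,355,356,357,358,359,360): print(u,i[222:238,u].round().astype(int),b[222:238,u].astype(int))
"
```

```text
70 [[331.2, 229.21], [331.24, 228.45]]
80 [[334.74, 229.41], [334.78, 228.65]]
90 [[338.27, 229.61], [338.32, 228.85]]
136 [[354.55, 230.54], [354.65, 229.78]]
142 [[356.68, 230.66], [356.78, 229.91]]
150 [[359.51, 230.82], [359.62, 230.07]]
333 [ 80  82  89  95 104  97  96 101  91  90  99 106 100  92  88  93] [ 79  96 135 161 171 145 109  94  90  93 127 175 189 192 190 189]
334 [ 80  82  88  96 104 103  99  99  93  94 104 112 107  95  90  92] [ 78  94 131 158 175 161 120  93  94  98 128 173 189 190 187 185]
335 [ 78  80  90  94 101 102  99 102  94  92 106 113 107  94  90  92] [ 84  96 131 158 172 165 121  94  92  94 123 165 177 177 174 175]
336 [ 80  83  86  93 101 107 102 102  95  92 101 111 105  94  88  88] [ 82  92 129 154 171 171 124  97  92  94 108 131 139 149 144 154]
337 [ 79  80  88  94 103 108  99 100  95  94 101 104  97  90  86  87] [ 82  92 122 152 172 174 128  97  91  92 110 129 144 159 143 133]
354 [ 62  61  65  82  95 109 116 123 146 120  86  96 136 157 162 151] [ 63  61  69  93 112 127 130 102  82  80  83 111 158 178 183 180]
355 [ 73  73  83 103 124 139 146 148 166 1
[... 191 characters left out ...]
1 125  95  92  92 116 164 184 190 185]
357 [ 77  78  82 102 128 144 150 133 140 121  97 105 142 158 161 157] [ 80  77  85 113 147 169 171 127  94  90  91 115 164 183 187 184]
358 [ 76  76  81 100 128 143 148 117 104  98  92  94 114 140 147 146] [ 78  79  85 109 145 166 170 125  94  90  88 103 135 166 174 171]
359 [ 76  77  79  99 125 140 146 116  93  91  89  90  95 106 109 107] [ 76  78  84 109 145 164 169 126  99  91  87  97 116 132 134 133]
360 [ 78  76  80  96 121 138 145 114  92  90  89  88  89  89  88  87] [ 80  77  83 107 142 162 169 127  98  90  91  96 111 116 117 113][ WARN:0@1.625] global loadsave.cpp:1063 imwrite_ Unsupported depth image for selected encoder is fallbacked to CV_8U.
```

```bash
python3 -c "
from h import *
b=cv2.imread('pics/scene1.png').mean(2);s3=cv2.imread('pics/scene3.png').mean(2);s5=cv2.imread('pics/scene5.png').mean(2)
a=.2299;d=np.array([-np.sin(a),np.cos(a),0]);t=np.array([605.54,3.02,75.])  # scene3 tip at cmd
for k in (-3,0): print('s3 pred',k,proj('scene',t+d*k).round(2))
for u in (307,308,309): print(u,s3[222:236,u].round().astype(int),b[222:236,u].astype(int))
t=np.array([621.78,-62.4,75])+d*200;
for k in (-6,0): print('s5 pred',k,proj('scene',t+d*k).round(2))
"
```

```text
s3 pred -3 [[308.84 226.82]]
s3 pred 0 [[309.9  226.88]]
307 [122 119 121 129 144 156 138 104  95 104  93  75  73  74] [136 134 132 141 151 146 143 137 124 110 100  83  74  84]
308 [ 84  85  84  96 125 158 139  91  74  83  96 102 100  99] [ 87  91  91  95 101  96  90  89  84  85  96 100 107 119]
309 [ 79  88  94 100 118 156 143  98  87 107 141 151 150 146] [ 80  95 100 100  85  78  78  78  86 110 144 157 153 157]
s5 pred -6 [[354.62 229.68]]
s5 pred 0 [[356.75 229.8 ]]
```

The tip centroid (row 230.25) matches the line of the holes to within about 1 mm. I advance to the rear plate.

step_arm --motion '[{"slide": [-5,0,0],"dr": [0,0,0],"jaw": 5},{"slide": [-10,0,0],"dr": [0,0,0],"jaw": 5},{"slide": [-15,0,0],"dr": [0,0,0],"jaw": 5},{"slide": [-19,0,0],"dr": [0,0,0],"jaw": 5},{"slide": [-20.5,0,0],"dr": [0,0,0],"jaw": 5},{"slide": [-22,0,0],"dr": [0,0,0],"jaw": 5},{"slide": [-23,0,0],"dr": [0,0,0],"jaw": 5},{"slide": [-23,0,0],"dr": [0,0,0],"jaw": 5}]'

```text
clock: 42.85
position: [616.9, -41.7, 57.0]
ee_rot: [0.784, -0.621, 0.001, 0.001]
contact_force: [1.3, -6.2, -0.4]
gripper_width: 11.7
grasp_force: 59.0
```

```bash
python3 -c "
from h import *
log([[-23,0,0],[0,0,0]]);rep()"
```

```text
t 42.85 grasp [616.91 -41.62  76.  ] yaw 0.2301 F [ 1.3  -6.22 -0.39] T [-1.942 -0.519 -0.008] w 11.68 58.98959577083588
cmd [616.53 -40.01  75.51] 0.2299
```

Contact on the rear plate. That plate is fixed, so a light pressed sweep downward is safe.

step_arm --motion '[{"slide": [0.6,0,0],"dr": [0,0,0],"jaw": 5},{"slide": [0.4,0,0.6],"dr": [0,0,0],"jaw": 5},{"slide": [0.4,0,1.1],"dr": [0,0,0],"jaw": 5},{"slide": [0.4,0,1.6],"dr": [0,0,0],"jaw": 5},{"slide": [0.4,0,2.1],"dr": [0,0,0],"jaw": 5},{"slide": [0.4,0,2.6],"dr": [0,0,0],"jaw": 5},{"slide": [0.4,0,3.1],"dr": [0,0,0],"jaw": 5},{"slide": [0.4,0,3.1],"dr": [0,0,0],"jaw": 5}]'

```text
clock: 43.85
position: [617.2, -41.8, 54.1]
ee_rot: [0.784, -0.621, 0.001, 0.0]
contact_force: [2.3, -6.8, 1.1]
gripper_width: 11.3
grasp_force: 59.1
```

```bash
python3 -c "
from h import *
log([[.4,0,3.1],[0,0,0]]);rep()"
```

```text
t 43.85 grasp [617.16 -41.76  73.05] yaw 0.2301 F [ 2.26 -6.84  1.09] T [-1.967 -0.486 -0.017] w 11.33 59.116830825805664
cmd [616.63 -40.4   72.41] 0.2299
```

step_arm --motion '[{"slide": [1,-0.5,0],"dr": [0,0,0],"jaw": 5},{"slide": [0.2,-0.5,-0.6],"dr": [0,0,0],"jaw": 5},{"slide": [0.2,-0.5,-1.2],"dr": [0,0,0],"jaw": 5},{"slide": [0.2,-0.5,-1.8],"dr": [0,0,0],"jaw": 5},{"slide": [0.2,-0.5,-2.4],"dr": [0,0,0],"jaw": 5},{"slide": [0.2,-0.5,-3],"dr": [0,0,0],"jaw": 5},{"slide": [0.2,-0.5,-3.6],"dr": [0,0,0],"jaw": 5},{"slide": [0.2,-0.5,-4.1],"dr": [0,0,0],"jaw": 5}]'

```text
clock: 44.85
position: [617.3, -41.5, 57.4]
ee_rot: [0.784, -0.621, 0.0, 0.0]
contact_force: [2.2, -6.9, -1.6]
gripper_width: 11.1
grasp_force: 58.8
```

```bash
python3 -c "
from h import *
log([[.2,-.5,-4.1],[0,0,0]]);rep()
i=np.mean([optics.get_image('scene').mean(2) for _ in range(2)],0);b=cv2.imread('pics/scene1.png').mean(2)
t=cmd()[0]*[1,1,0]+[0,0,75]-cmd()[1][:,0]*200
for k in(-30,-20,-12,-6): print(k,proj('scene',t-cmd()[1][:,0]*k).round(2))
for u in (354,355,356,357,358,359,360,361,362,363): print(u,i[224:236,u].round().astype(int),b[224:236,u].astype(int))
"
```

```text
t 44.85 grasp [617.31 -41.49  76.44] yaw 0.2299 F [ 2.19 -6.87 -1.64] T [-1.998 -0.64   0.006] w 11.07 58.832058906555176
cmd [617.16 -40.48  76.51] 0.2299
-30 [[354.05 229.79]]
-20 [[357.59 229.99]]
-12 [[360.43 230.15]]
-6 [[362.56 230.27]]
354 [ 63  80  94 106 107  84  84  85  79  93 130 155] [ 69  93 112 127 130 102  82  80  83 111 158 178]
355 [ 81 101 124 138 139 106  98  94  83  96 127 154] [ 85 112 143 164 164 122  93  88  90 108 150 181]
356 [ 82 104 129 144 146 109  97  93  85 102 142 160] [ 87 116 150 171 171 125  95  92  92 116 164 184]
357 [ 81  99 127 146 146 110  95  93  87 102 140 158] [ 85 113 147 169 171 127  94  90  91 115 164 183]
358 [ 83  99 125 142 143 107  94  92  84  92 114 140] [ 85 109 145 166 170 125  94  90  88 103 135 166]
359 [ 80  98 124 139 146 107  92  93  83  86  95 104] [ 84 109 145 164 169 126  99  91  87  97 116 132]
360 [ 79  97 122 137 144 118 111 108  88  86  89  90] [ 83 107 142 162 169 127  98  90  91  96 111 116]
361 [ 78  94 120 136 146 127 149 137 102  88  88  88] [ 80 100 139 159 166 125  94  91  87  95 110 113]
362 [ 78  87 111 124 131 122 155 147 103  82  80  83] [ 78  94 130 144 153 115  87  85  84  88 103 103]
363 [ 72  72  78  85  89 101 141 136  95  65  59  59] [ 71  77  88  98 100  85  69  63  62  63  67  68]
```

step_arm --motion '[{"slide": [3,0,0],"dr": [0,0,0],"jaw": 5},{"slide": [3,0.2,1.8],"dr": [0,0,0],"jaw": 5},{"slide": [3,0.2,1.8],"dr": [0,0,0],"jaw": 5},{"slide": [3,0.2,1.2],"dr": [0,0,0],"jaw": 5},{"slide": [1.8,0.2,1.2],"dr": [0,0,0],"jaw": 5},{"slide": [0.8,0.2,1.2],"dr": [0,0,0],"jaw": 5},{"slide": [-0.2,0.2,1.2],"dr": [0,0,0],"jaw": 5},{"slide": [-0.4,0.2,1.2],"dr": [0,0,0],"jaw": 5}]'

```text
clock: 45.95
position: [617.3, -41.6, 56.8]
ee_rot: [0.784, -0.621, 0.001, 0.001]
contact_force: [0.9, -5.9, 0.2]
gripper_width: 11.5
grasp_force: 59.0
```

```bash
python3 -c "
from h import *
log([[-.4,.2,1.2],[0,0,0]]);rep()"
```

```text
t 45.95 grasp [617.25 -41.6   75.81] yaw 0.2303 F [ 0.89 -5.93  0.17] T [-2.114 -0.503  0.045] w 11.54 58.98255407810211
cmd [616.87 -40.13  75.31] 0.2299
```

step_arm --motion '[{"slide": [3,0,0],"dr": [0,0,0],"jaw": 5},{"slide": [3,0,2],"dr": [0,0,0],"jaw": 5},{"slide": [3,0,3.5],"dr": [0,0,0],"jaw": 5},{"slide": [3,0,3.5],"dr": [0,0,0],"jaw": 5},{"slide": [2.5,0,1],"dr": [0,0,0],"jaw": 5},{"slide": [1.5,0,1],"dr": [0,0,0],"jaw": 5},{"slide": [0.5,0,1],"dr": [0,0,0],"jaw": 5},{"slide": [0,0,1],"dr": [0,0,0],"jaw": 5}]'

```text
clock: 46.95
position: [617.2, -41.7, 55.7]
ee_rot: [0.784, -0.621, 0.001, 0.001]
contact_force: [1.9, -7.6, -0.4]
gripper_width: 11.6
grasp_force: 59.0
```

```bash
python3 -c "
from h import *
log([[0,0,1],[0,0,0]]);rep()
i=np.mean([optics.get_image('scene').mean(2) for _ in range(2)],0);b=cv2.imread('pics/scene1.png').mean(2)
t=cmd()[0]*[1,1,0]+[0,0,75]-cmd()[1][:,0]*200
for k in(-12,-6): print(k,proj('scene',t-cmd()[1][:,0]*k).round(2))
for u in (361,362): print(u,i[226:236,u].round().astype(int),b[226:236,u].astype(int))
"
```

```text
t 46.95 grasp [617.22 -41.65  74.73] yaw 0.2305 F [ 1.9  -7.61 -0.41] T [-2.481 -0.603  0.031] w 11.57 58.982056975364685
cmd [616.87 -40.13  74.31] 0.2299
-12 [[360.57 230.1 ]]
-6 [[362.7  230.22]]
361 [121 137 144 116 114 138 115  95  89  88] [139 159 166 125  94  91  87  95 110 113]
362 [111 124 133 112 127 152 123  91  83  79] [130 144 153 115  87  85  84  88 103 103]
```

step_arm --motion '[{"slide": [3,0,0],"dr": [0,0,0],"jaw": 5},{"slide": [3,0,-1.5],"dr": [0,0,0],"jaw": 5},{"slide": [3,0,-2.8],"dr": [0,0,0],"jaw": 5},{"slide": [3,0,-2.8],"dr": [0,0,0],"jaw": 5},{"slide": [2.5,0,-1.3],"dr": [0,0,0],"jaw": 5},{"slide": [1.5,0,-1.3],"dr": [0,0,0],"jaw": 5},{"slide": [0.5,0,-1.3],"dr": [0,0,0],"jaw": 5},{"slide": [0,0,-1.3],"dr": [0,0,0],"jaw": 5}]'

```text
clock: 48.05
position: [617.4, -41.6, 57.3]
ee_rot: [0.784, -0.621, 0.001, 0.0]
contact_force: [1.1, -7.1, -1.0]
gripper_width: 11.2
grasp_force: 59.0
```

```bash
cat > tip.py <<'E'
from h import *
i=np.mean([optics.get_image('scene').mean(2) for _ in range(2)],0);b=cv2.imread('pics/scene1.png').mean(2)
for u in (361,362):
    w=np.clip(i[228:235,u]-.87*b[228:235,u],0,None);print(u,((np.arange(228,235)*w).sum()/w.sum()).round(2),w.round())
E
python3 -c "
from h import *
log([[0,0,-1.3],[0,0,0]]);rep();import tip"
```

```text
t 48.05 grasp [617.37 -41.51  76.26] yaw 0.2306 F [ 1.1  -7.1  -0.95] T [-2.382 -0.547 -0.023] w 11.2 58.96149516105652
cmd [616.87 -40.13  75.61] 0.2299
361 231.02 [ 0. 12. 47. 65. 48. 13.  0.]
362 230.91 [ 0. 17. 66. 79. 51. 15.  0.]
```

step_arm --motion '[{"slide": [3,0,0],"dr": [0,0,0],"jaw": 5},{"slide": [3,0,-1.5],"dr": [0,0,0],"jaw": 5},{"slide": [3,0,-2.6],"dr": [0,0,0],"jaw": 5},{"slide": [3,0,-2.6],"dr": [0,0,0],"jaw": 5},{"slide": [2.5,0,-1],"dr": [0,0,0],"jaw": 5},{"slide": [1.5,0,-1],"dr": [0,0,0],"jaw": 5},{"slide": [0.5,0,-1],"dr": [0,0,0],"jaw": 5},{"slide": [0,0,-1],"dr": [0,0,0],"jaw": 5}]'

```text
clock: 49.15
position: [617.3, -41.5, 58.1]
ee_rot: [0.784, -0.621, 0.001, 0.0]
contact_force: [1.1, -6.3, -0.9]
gripper_width: 11.2
grasp_force: 58.9
```

```bash
python3 -c "
from h import *
log([[0,0,-1],[0,0,0]]);rep();import tip"
```

```text
t 49.15 grasp [617.32 -41.48  77.14] yaw 0.2305 F [ 1.14 -6.29 -0.89] T [-2.31  -0.557  0.012] w 11.2 58.88130605220795
cmd [616.87 -40.13  76.61] 0.2299
361 230.7 [ 0. 19. 66. 64. 30.  9.  0.]
362 230.76 [ 0. 25. 78. 79. 44. 13.  0.]
```

step_arm --motion '[{"slide": [3,0,0],"dr": [0,0,0],"jaw": 5},{"slide": [3,0.9,0],"dr": [0,0,0],"jaw": 5},{"slide": [3,0.9,0],"dr": [0,0,0],"jaw": 5},{"slide": [2.2,0.9,0],"dr": [0,0,0],"jaw": 5},{"slide": [1.4,0.9,0],"dr": [0,0,0],"jaw": 5},{"slide": [0.6,0.9,0],"dr": [0,0,0],"jaw": 5},{"slide": [0,0.9,0],"dr": [0,0,0],"jaw": 5},{"slide": [0,0.9,0],"dr": [0,0,0],"jaw": 5}]'

```text
clock: 50.25
position: [616.5, -41.8, 58.0]
ee_rot: [0.784, -0.621, 0.001, 0.0]
contact_force: [2.9, -6.7, -1.5]
gripper_width: 11.2
grasp_force: 58.9
```

```bash
python3 -c "
from h import *
log([[0,.9,0],[0,0,0]]);rep();import tip"
```

```text
t 50.25 grasp [616.5  -41.72  76.99] yaw 0.2302 F [ 2.88 -6.72 -1.49] T [-2.03  -0.772 -0.043] w 11.15 58.87316644191742
cmd [616.   -40.34  76.61] 0.2299
361 230.97 [ 0.  6. 36. 54. 30.  7.  0.]
362 230.78 [ 0. 20. 66. 75. 39. 10.  0.]
```

step_arm --motion '[{"slide": [3,0,0],"dr": [0,0,0],"jaw": 5},{"slide": [3,-0.9,-1.2],"dr": [0,0,0],"jaw": 5},{"slide": [3,-0.9,-2.4],"dr": [0,0,0],"jaw": 5},{"slide": [3,-0.9,-2.4],"dr": [0,0,0],"jaw": 5},{"slide": [2.2,-0.9,-1],"dr": [0,0,0],"jaw": 5},{"slide": [1.3,-0.9,-1],"dr": [0,0,0],"jaw": 5},{"slide": [0.5,-0.9,-1],"dr": [0,0,0],"jaw": 5},{"slide": [0,-0.9,-1],"dr": [0,0,0],"jaw": 5}]'

```text
clock: 51.35
position: [617.2, -41.5, 59.1]
ee_rot: [0.784, -0.621, 0.001, 0.001]
contact_force: [1.9, -7.3, -1.6]
gripper_width: 11.5
grasp_force: 58.9
```

```bash
python3 -c "
from h import *
log([[0,-.9,-1],[0,0,0]]);rep();import tip"
```

```text
t 51.35 grasp [617.2  -41.46  78.08] yaw 0.2304 F [ 1.85 -7.26 -1.63] T [-2.334e+00 -5.390e-01  1.000e-03] w 11.51 58.852155804634094
cmd [616.87 -40.13  77.61] 0.2299
361 230.77 [ 0. 20. 63. 67. 38. 10.  0.]
362 230.91 [ 0. 19. 68. 81. 52. 16.  0.]
```

```bash
python3 -c "
from h import *
import hl
i=np.mean([optics.get_image('scene').mean(2) for _ in range(1)],0);cv2.imwrite('pics/s6.png',i)
im=cv2.imread('pics/s6.png');im=cv2.imread('pics/s6.png');cv2.imwrite('pics/crop6.png',cv2.convertScaleAbs(cv2.resize(im[200:256,300:375],None,fx=10,fy=10,interpolation=cv2.INTER_CUBIC),alpha=1.4))
"
```

```text
320 221.52 [10. 31. 62. 63. 33. 13.  9.]
344 223.46 [ 8.  8. 10. 32. 62. 56. 30.][ WARN:0@2.150] global loadsave.cpp:1063 imwrite_ Unsupported depth image for selected encoder is fallbacked to CV_8U.
```

View pics/crop6.png

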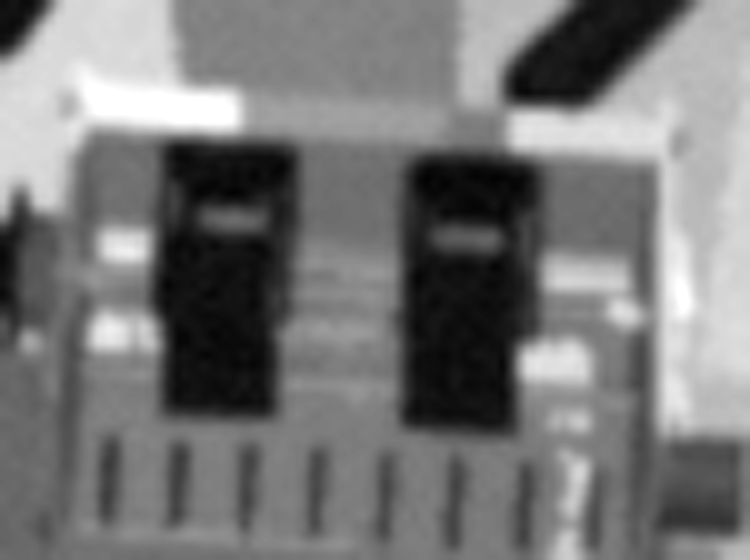

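Roller 1's stripe is at (235,220), roller 2's at (465,238), and the lit tip at (625,313). The force history puts the sideways centre at about +0.8, so I probe there.

step_arm --motion '[{"slide": [3,0,0],"dr": [0,0,0],"jaw": 5},{"slide": [3,-0.5,0],"dr": [0,0,0],"jaw": 5},{"slide": [3,-0.5,0],"dr": [0,0,0],"jaw": 5},{"slide": [2.2,-0.5,0],"dr": [0,0,0],"jaw": 5},{"slide": [1.4,-0.5,0],"dr": [0,0,0],"jaw": 5},{"slide": [0.6,-0.5,0],"dr": [0,0,0],"jaw": 5},{"slide": [0,-0.5,0],"dr": [0,0,0],"jaw": 5},{"slide": [0,-0.5,0],"dr": [0,0,0],"jaw": 5}]'

```text
clock: 52.6
position: [617.7, -41.4, 59.0]
ee_rot: [0.784, -0.621, 0.001, 0.001]
contact_force: [1.0, -6.7, -1.8]
gripper_width: 11.7
grasp_force: 58.9
```

```bash
python3 -c "
from h import *
log([[0,-.5,0],[0,0,0]]);rep()"
```

```text
t 52.6 grasp [617.66 -41.37  78.01] yaw 0.2302 F [ 0.97 -6.71 -1.76] T [-2.039 -0.449  0.015] w 11.68 58.858938217163086
cmd [617.36 -40.02  77.61] 0.2299
```

step_arm --motion '[{"slide": [3,0.1,0],"dr": [0,-0.12,0],"jaw": 5},{"slide": [3,0.1,0.8],"dr": [0,-0.25,0],"jaw": 5},{"slide": [3,0.1,1.2],"dr": [0,-0.25,0],"jaw": 5},{"slide": [2.2,0.1,1.2],"dr": [0,-0.25,0],"jaw": 5},{"slide": [1.2,0.1,1.2],"dr": [0,-0.25,0],"jaw": 5},{"slide": [0.2,0.1,1.2],"dr": [0,-0.25,0],"jaw": 5},{"slide": [-0.5,0.1,1.2],"dr": [0,-0.25,0],"jaw": 5},{"slide": [-0.5,0.1,1.2],"dr": [0,-0.25,0],"jaw": 5}]'

```text
clock: 53.6
position: [617.4, -40.6, 57.8]
ee_rot: [0.784, -0.621, -0.013, -0.01]
contact_force: [1.1, -4.9, -2.1]
gripper_width: 11.6
grasp_force: 58.7
```

```bash
python3 -c "
from h import *
log([[-.5,.1,1.2],[0,-.25,0]]);rep();import tip,hl"
```

```text
t 53.6 grasp [617.56 -41.21  76.78] yaw 0.2304 F [ 1.09 -4.92 -2.13] T [-2.006 -0.434  0.006] w 11.58 58.708396553993225
cmd [617.3 -40.2  76.4] 0.2299
361 230.7 [ 0. 19. 74. 71. 32.  9.  0.]
362 230.69 [ 0. 23. 76. 77. 36.  9.  0.]
320 221.51 [10. 32. 63. 62. 33. 13. 11.]
344 223.43 [13. 13. 15. 33. 61. 59. 29.]
```

step_arm --motion '[{"slide": [3,0,0],"dr": [0,-0.12,0],"jaw": 5},{"slide": [3,0,0.2],"dr": [0,-0.25,0],"jaw": 5},{"slide": [3,0,0.2],"dr": [0,-0.25,0],"jaw": 5},{"slide": [2.2,0,0.2],"dr": [0,-0.25,0],"jaw": 5},{"slide": [1.2,0,0.2],"dr": [0,-0.25,0],"jaw": 5},{"slide": [0.2,0,0.2],"dr": [0,-0.25,0],"jaw": 5},{"slide": [-0.6,0,0.2],"dr": [0,-0.25,0],"jaw": 5},{"slide": [-0.7,0,0.2],"dr": [0,-0.25,0],"jaw": 5}]'

```text
clock: 54.8
position: [616.9, -38.8, 57.2]
ee_rot: [0.783, -0.621, -0.027, -0.022]
contact_force: [0.7, -1.5, -4.0]
gripper_width: 11.3
grasp_force: 58.6
```

```bash
python3 -c "
from h import *
log([[-.7,0,.2],[0,-.25,0]]);rep();import tip"
```

```text
t 54.8 grasp [617.17 -40.09  76.18] yaw 0.2302 F [ 0.72 -1.52 -3.97] T [-1.097 -0.279 -0.08 ] w 11.3 58.55368494987488
cmd [617.29 -40.16  76.19] 0.2299
361 230.24 [ 7. 44. 77. 48. 20.  6.  0.]
362 230.21 [ 7. 46. 86. 56. 18.  4.  0.]
```

It entered the rear hole (axial force dropped, moved past the face). I advance, bringing the knob down to the line.

step_arm --motion '[{"slide": [-0.8,0,0.2],"dr": [0,0,0],"jaw": 5},{"slide": [-1.5,0,0.4],"dr": [0,0,0],"jaw": 5},{"slide": [-2.2,0,0.6],"dr": [0,0,0],"jaw": 5},{"slide": [-3,0,0.7],"dr": [0,0,0],"jaw": 5},{"slide": [-3.7,0,0.8],"dr": [0,0,0],"jaw": 5},{"slide": [-4.4,0,0.9],"dr": [0,0,0],"jaw": 5},{"slide": [-5,0,1],"dr": [0,0,0],"jaw": 5},{"slide": [-5,0,1],"dr": [0,0,0],"jaw": 5}]'

```text
clock: 55.9
position: [615.8, -33.9, 56.8]
ee_rot: [0.783, -0.621, -0.027, -0.022]
contact_force: [-0.3, -1.3, -2.2]
gripper_width: 11.4
grasp_force: 58.7
```

```bash
python3 -c "
from h import *
log([[-5,0,1],[0,0,0]]);rep()"
```

```text
t 55.9 grasp [616.14 -35.19  75.71] yaw 0.2302 F [-0.31 -1.26 -2.21] T [-0.907 -0.145 -0.001] w 11.4 58.738422989845276
cmd [616.14 -35.23  75.54] 0.2299
```

step_arm --motion '[{"slide": [-0.9,0,0.1],"dr": [0,0,0],"jaw": 5},{"slide": [-1.8,0,0.2],"dr": [0,0,0],"jaw": 5},{"slide": [-2.7,0,0.2],"dr": [0,0,0],"jaw": 5},{"slide": [-3.6,0,0.3],"dr": [0,0,0],"jaw": 5},{"slide": [-4.5,0,0.3],"dr": [0,0,0],"jaw": 5},{"slide": [-5.3,0,0.4],"dr": [0,0,0],"jaw": 5},{"slide": [-6,0,0.4],"dr": [0,0,0],"jaw": 5},{"slide": [-6,0,0.4],"dr": [0,0,0],"jaw": 5}]'

```text
clock: 56.9
position: [614.7, -28.7, 56.8]
ee_rot: [0.783, -0.621, -0.027, -0.022]
contact_force: [0.7, -5.1, 1.0]
gripper_width: 11.4
grasp_force: 59.0
```

```bash
python3 -c "
from h import *
log([[-6,0,.4],[0,0,0]]);rep()"
```

```text
t 56.9 grasp [615.01 -29.93  75.8 ] yaw 0.2302 F [ 0.7  -5.12  0.96] T [-2.116 -0.394  0.069] w 11.39 59.01176154613495
cmd [614.77 -29.38  75.56] 0.2299
```

Force rises at the expected seating depth. I push a little firmer to confirm.

step_arm --motion '[{"slide": [-0.5,0,0],"dr": [0,0,0],"jaw": 5},{"slide": [-1,0,0.1],"dr": [0,0,0],"jaw": 5},{"slide": [-1.5,0,0.1],"dr": [0,0,0],"jaw": 5},{"slide": [-2,0,0.1],"dr": [0,0,0],"jaw": 5},{"slide": [-2,0,0.1],"dr": [0,0,0],"jaw": 5},{"slide": [-2,0,0.1],"dr": [0,0,0],"jaw": 5},{"slide": [-2,0,0.1],"dr": [0,0,0],"jaw": 5},{"slide": [-2,0,0.1],"dr": [0,0,0],"jaw": 5}]'

```text
clock: 57.9
position: [614.6, -28.4, 57.0]
ee_rot: [0.783, -0.621, -0.026, -0.021]
contact_force: [2.1, -10.0, -1.1]
gripper_width: 11.2
grasp_force: 59.0
```

```bash
python3 -c "
from h import *
log([[-2,0,.1],[0,0,0]]);rep()"
```

```text
t 57.9 grasp [614.89 -29.64  75.97] yaw 0.23 F [ 2.11 -9.96 -1.09] T [-3.715 -0.743 -0.038] w 11.22 58.95673871040344
cmd [614.31 -27.43  75.6 ] 0.2299
```

step_arm --motion '[{"slide": [1.4,0,0],"dr": [0,0,0],"jaw": 5},{"slide": [1.4,0,0],"dr": [0,0,0],"jaw": 5},{"slide": [1.4,0,0],"dr": [0,0,0],"jaw": 25},{"slide": [1.4,0,0],"dr": [0,0,0],"jaw": 45},{"slide": [1.4,0,0],"dr": [0,0,0],"jaw": 50},{"slide": [1.4,0,0],"dr": [0,0,0],"jaw": 50},{"slide": [1.4,0,0],"dr": [0,0,0],"jaw": 50},{"slide": [1.4,0,0],"dr": [0,0,0],"jaw": 50}]'

```text
clock: 58.9
position: [614.2, -27.4, 56.5]
ee_rot: [0.783, -0.621, -0.027, -0.022]
contact_force: [0.0, -0.5, -0.2]
gripper_width: 49.8
grasp_force: 0.0
```

step_arm --motion '[{"slide": [0,0,-10],"dr": [0,0,0],"jaw": 50},{"slide": [0,0,-25],"dr": [0,0,0],"jaw": 50},{"slide": [0,0,-45],"dr": [0,0,0],"jaw": 50},{"slide": [0,0,-65],"dr": [0,0,0],"jaw": 50},{"slide": [0,0,-85],"dr": [0,0,0],"jaw": 50},{"slide": [10,0,-100],"dr": [0,0,0],"jaw": 50},{"slide": [20,0,-110],"dr": [0,0,0],"jaw": 50},{"slide": [20,0,-110],"dr": [0,0,0],"jaw": 50}]'

```text
clock: 59.9
position: [621.0, -55.4, 165.5]
ee_rot: [0.783, -0.621, -0.027, -0.022]
contact_force: [0.0, 0.3, -0.6]
gripper_width: 49.8
grasp_force: 0.0
```

```bash
python3 -c "
from h import *
st()
i=optics.get_image('scene');cv2.imwrite('pics/s7.png',i);g=i.mean(2);b=cv2.imread('pics/scene1.png').mean(2)
a=.2299;d=np.array([-np.sin(a),np.cos(a),0]);h0=np.array([606.9,3.3,75.])-d*12.4
for k in(-40,-22,-4,0,170,178): print(k,proj('scene',h0+d*k).round(1)+[.5,.9])
print(g[218:236,288:312].astype(int)); print((g-b)[224:238,364:376].astype(int))
"
```

```text
t 59.9 grasp [621.24 -56.72 184.45] yaw 0.2285 F [ 0.02  0.27 -0.62] T [-0.151  0.008 -0.033] w 49.83 0.0
-40 [[291.9 227.2]]
-22 [[298.2 227.5]]
-4 [[304.6 227.9]]
0 [[306.  227.9]]
170 [[366.1 231.3]]
178 [[368.9 231.5]]
[[159 158 157 158 159 160 157 159 155 159 160 159 157 155 157 157 153 134
  113  90  66  72  83  84]
 [159 158 159 159 159 157 158 158 159 158 157 158 158 158 159 156 144 106
   80  77  61  67  80  80]
 [156 156 157 156 158 158 158 161 158 158 158 157 157 157 155 154 134  76
   66  73  60  66  78  82]
 [157 157 157 155 148 142 143 144 141 142 140 141 144 147 148 141 112  65
   64  70  61  68  79  86]
 [157 154 155 142 101  79  81  82  81  81  83  91  93  99 109 106  81  49
   62  68  56  59  80  85]
 [157 154 146 124  65  23  24  24  25  25  27  37  39  44  54  51  35  40
   73  68  53  59  83  95]
 [158 152 140 115  55  12   6   8   6   9  13  11  13  15  13  15  18  44
   77  71  57  59  88 100]
 [158 152 138 106  45  11   7   9  10  10   8   9  12   9   7   8  15  45
   77  71  59  63  90 101]
 [156 154 139 112  56  14   4  10   6   8   6   9  11   5  12  11  18
[... 956 characters left out ...]
  0   1  -1  -3  -2   1   0  -1  -3]
 [  0 -11 -10  -2   3  -2   0   0   0   0   1   2]
 [ -5 -11 -13  -4   7   3  -1   0  -3   0   0   1]
 [ -4 -10 -14  -5  -1   1   0  -3   0   1   1   0]
 [ -2 -11 -18  -6   0  -2   0   0   3   2   2   0]
 [ 11 -11 -17 -10  -2  -2   0   1  -1   1  -1   3]
 [ 43  -5 -17 -14 -11  -6  -4  -1   3   1   1  -1]
 [ 36  -3 -20 -24 -21  -8   0   1   0   0  -3   1]
 [ 13 -12 -21 -28 -26  -6  -2   0  -1   0   1   3]
 [ -3 -10 -20 -17  -8  -7  -1  -1   1   1   1   0]
 [ -3 -12 -16  -9  -3   0   0  -1   0   3  -1   0]
 [  0 -13 -15  -7  -2   0   0   1   0   1   0  -1]
 [ -3 -13 -19 -11   1   0  -2   1   0  -2   0   0]
 [ -3  -8 -15 -12  -3   2   3   0   0   0   0   1]]
```

The knob's back end is at column 292 (292 predicted when seated), and the tip shows beyond the rear plate. The gripper is clear, so I hand in.

```bash
python3 -c "
from bench import arm
print(arm.job_done())"
```

```text
the job is handed in; nothing more can be done
None
```

The shaft is threaded through both rollers and the rear plate, pushed home until it stopped firmly at the expected depth and released; I handed the job in at about 60 s, and no pass/fail verdict came back.

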